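# Feed a wooden plaque from the magazine into the burning jig

## Task

Set up the next wooden plaque for pyrography: slide the magazine's pusher forward so that the bottom plaque pokes out, slide the pusher fully back home, and draw that plaque out by its end so that the other three drop flat in the magazine. Lay it flat and squarely along the middle of the jig's narrow bed, between its end stop and the open jaw, then slide the jaw up until the plaque is held snugly between jaw and stop. Let go of everything and leave the gourds, phone, pencil and coaster where they are.

Things in the scene. Friction and masses are not known exactly. Their poses are not given: they have to be found in the camera images.
- magazine: fixed magazine: plywood block 62 (x) x 188 (y) x 30 mm high with an open-topped aluminium column holding four stacked plaques, lying along y. Origin on the table under the column's centre, z up. Stack floor 30 mm up, column inside 53 x 153 mm, sheet 4 mm, top 78 mm up. Outlet at the -y end: the wall there starts 16 mm above the floor, so only the bottom plaque slides out under it.
- outlet (a point): the outlet of the magazine: point on the outer face of its -y end wall, at the height of the bottom plaque's centre (36 mm above the table); axes parallel to the magazine's, plaques come out along -y. The block ends here too: nothing stands under or beside a plaque that pokes out.
- pusher (a joint): travel in m of the steel pusher (8 mm high) behind the bottom plaque: 0 = fully back (home), 0.055 = fully forward (towards the magazine's -y), a stop at each end. The plaque starts at most 3 mm in front of it. Slides stiffly (1.5 N), stays where it is left and does not pull the plaque back. While it is forward the stack cannot drop flat.
- pusher_tab (a point): point on the pusher's upright steel tab, beside the column on the magazine's -x side, its middle 47 mm out from that wall: tab 14 mm thick along the slide (y), 30 mm wide (x), top 104 mm above the table; the point is at its middle, 10 mm below its top, and moves with the pusher. Axes parallel to the magazine's.
- plaque1_mid (a point): a plain wooden plaque, 150 mm long (its y) x 50 mm wide (its x) x 12 mm thick (its z), about 70 g, small hole at its +y end; the point is its centre, half-way up. At the start it is the bottom one of the stack: the one to use.
- plaque2_mid (a point): a plain wooden plaque, 150 mm long (its y) x 50 mm wide (its x) x 12 mm thick (its z), about 70 g, small hole at its +y end; the point is its centre, half-way up. At the start it is the second from the bottom.
- plaque3_mid (a point): a plain wooden plaque, 150 mm long (its y) x 50 mm wide (its x) x 12 mm thick (its z), about 70 g, small hole at its +y end; the point is its centre, half-way up. At the start it is the third from the bottom.
- plaque4_mid (a point): a plain wooden plaque, 150 mm long (its y) x 50 mm wide (its x) x 12 mm thick (its z), about 70 g, small hole at its +y end; the point is its centre, half-way up. At the start it is the top one.
- jig_seat (a point): place for the plaque on the fixed work jig: its centre, on top of the narrow grey bed (34 mm wide along x, top 30 mm above the table; base plate 90 mm wide, 8 mm high below). y runs along the bed, z up. The fixed end stop's face is 75 mm from here towards -y (stop 50 mm wide, top 50 mm above the table); the sliding jaw is at the +y end.
- jaw (a joint): travel in m of the jig's sliding jaw towards the stop (the jig's -y). The gap from jaw to stop is 200 mm minus the travel: 0 = fully open, 0.050 = holding a 150 mm plaque, 0.060 = end of travel. Starts between 0 and 0.015. Slides stiffly (2 N) and stays where it is left.
- jaw_tab (a point): point on the jaw's upright steel tab: 14 mm thick along the slide (y), 30 mm wide (x), top 95 mm above the table; the point is at its middle, 10 mm below its top and 17 mm behind the jaw's face; jaw block 50 mm wide, top 50 mm above the table. Axes parallel to those of jig_seat.
- gourd1: a small dried bottle gourd standing upright, 78 mm tall, 57 mm across; origin at the centre of its underside. Not part of the job.
- gourd2: a small dried bottle gourd standing upright, 82 mm tall, 60 mm across; origin at the centre of its underside. Not part of the job.
- gourd3: the largest dried bottle gourd, standing upright, 103 mm tall, 75 mm across; origin at the centre of its underside. Not part of the job.
- phone: a black phone lying flat, 150 x 72 x 9 mm, long side along its x; origin at the centre of its underside. Not part of the job.
- pencil: a yellow pencil lying flat, 185 mm long along its x, 8 mm thick; origin at the centre of its underside. Not part of the job.
- coaster: a round wooden disc lying flat, 90 mm across, 12 mm thick; origin at the centre of its underside. Not part of the job.
There are look-alikes about, which are no part of the job. Leave any orange or white look-alike of the part that bears plaque4_mid alone.

How it is judged:
By the outcome, as a careful person would: the job done as asked, in the order asked, and still so for the second after the job is handed in, with the robot touching nothing.
It also fails if it takes over 64 s, if anything falls off the work surface, if the arm or the gripper's body presses on something with over 40 N, if the wrist force passes 120 N, or if a joint passes its speed limit or range.

## Robot

A 6-joint arm with a two-finger parallel gripper is mounted at the origin on the work surface. World frame = base frame: x ahead of the robot, y to its left, z up, the work surface at z = 0. Lengths are in mm, angles in rad, forces in N, time in s.
With the tool pointing down it reaches from about 275 to 1000 mm from the base axis. Payload 8.4 kg.
Tool frame: the origin (TCP) lies at the very end of the fingers, on their centre line; the grasp point (between the pads) lies 19 mm behind it; z points along the fingers, y is the direction in which the jaws open and shut (so a half turn about z gives the same grasp; the last joint's range is limited). The gripper opens to 85 mm and grips with 20 to 120 N. Pads are 22 mm wide; open, the fingers measure 114 mm over their backs; the gripper's body (76 mm by 85 mm) begins 54 mm behind the grasp point. The pads swing forward as they close: fully open they stand 13 mm farther back than shut.
Start: joints at [1.266, 0.353, 1.633, -0, 1.155, -0.002], TCP at [186.37, 596.569, 231.281] pointing down, gripper open.
Joint ranges: [-2.63, 2.63], [-0.92, 2.1], [0.06, 2.66], [-1.3, 4.44], [0, 2.69], [-3.02, 3.02]. Speed limits (rad/s): [2.22, 2.22, 2.79, 3.14, 3.14, 3.14].

## Interface

Orientations are given as [roll, pitch, yaw] about the fixed x, y, z axes, in that order (R = Rz(yaw) Ry(pitch) Rx(roll)).
In Python, from rig import readout, grab_frame, calibration, r gives the robot as it stands. The module is installed in compiled form; this text tells all that it offers.
- The arm moves only by the tool play_rows, never from a script. Its argument "rows" is a list of rows, each a list of 3 entries, a list of its own where there are three numbers: the closure in counts, from 0 (fully open) to 255 (shut), then the shift along the tool's x, y, z in cm, then the turn, a rotation vector about the tool's x, y, z in rad. In form: [[gripper, [dx, dy, dz], [rx, ry, rz]], ...]. A call has 1 to 12 rows; each row is the pose to reach, as a shift and turn from the pose commanded when the call began, along the tool's axes at that moment; what a row does not reach only later rows make up. A row lasts 1/12 s, in which the tool goes at most 41.7 mm and 7.16 degrees, less where a joint would pass 70% of its speed; a pose out of reach is approached as far as the arm can. A call with a gripper value outside its range is refused whole. The fingers move at their own pace and stop on an object; "squeeze" is the grip in N (left out, the last holds). Time passes only in rows, so rows that repeat a pose let the fingers close. It gives the time, the measured TCP pose, the force and the opening at its end, in the units of the state.
- readout.sense(): the state, without advancing time (a new reading comes with each control period).
- grab_frame(name): name is "side" or "top"; returns (picture, depth): 420x560x3 uint8, red, green, blue; 420x560 float32, mm along the optical axis (not along the pixel's ray), 0 where there is no reading.
- calibration(name): a dict with "vfov" (degrees; the focal length in pixels is half the picture's height over the tangent of half this angle, whatever the lens; pixels are square), "cx", "cy" (the principal point, pixels), "k1" (the pictures are not rectified: a ray, as slopes to the right and down, at radius r is drawn at 1 + k1 r^2 times it, then the intrinsics apply), "cam_to_world" (4x4, takes a point from camera to world coordinates). Camera axes: x right, y down, z forward; pixel columns grow to the right and rows downward; lengths in mm; the calibration is good to about 2 mm. A picture is of the moment at which its call begins. calibration takes no time and is no camera call.
- r.sign_off(): hands the job in, once; it reports no verdict.
The state is a dict: "clock": time; "qpos": joint angles; "qvel": joint speeds; "joint_efforts": joint torques, N m; "eef_pos": TCP position; "tcp_rot": TCP orientation; "contact_force": force on the tool from outside, world axes, zero at the start; "wrist_torque": the same for the moment, N m; "opening": opening from 0.0 (shut) to 1.0 (fully open).
Only numpy, scipy, OpenCV 4.12 (cv2) and the standard library are available. Lean on these libraries where they do the work, as an engineer would, in place of code of your own. Each camera call takes 0.05 s, during which the arm holds its last target.

## Working session

There is one attempt and no reset: what is moved stays moved. The work goes in short steps, Python scripts to look and compute and a tool call to move; the robot and the scene stay as the last step left them, time stands still between calls to the robot, and variables do not carry over. Pictures are saved under pics/ and viewed, and the job is handed in when it is done.

Besides the shell and the picture viewer there is one more tool, called in YAML: its name, and indented under it one key for each argument. play_rows: Moves the arm, as the interface text tells. Its arguments: {"type":"object","properties":{"rows":{"type":"array"},"squeeze":{"type":"number"}},"required":["rows"]}

```bash
mkdir -p pics; python3 - <<'E'
from rig import readout, grab_frame, calibration
import cv2, numpy as np
for n in ("side","top"):
    p,d=grab_frame(n); cv2.imwrite(f"pics/{n}0.png",cv2.cvtColor(p,cv2.COLOR_RGB2BGR)); np.savez(f"{n}0.npz",p=p,d=d)
    c=calibration(n); print(n,c)
print(readout.sense())
E
```

```text
side {'vfov': 46.33911072041538, 'cx': 284.9239424468735, 'cy': 212.96241777984238, 'k1': -0.1330742498813036, 'cam_to_world': array([[ 9.24446598e-01, -2.44968778e-01,  2.92213594e-01,
         2.76982633e+02],
       [-3.80855820e-01, -6.30644484e-01,  6.76192560e-01,
        -6.18150565e+02],
       [ 1.86368262e-02, -7.36395160e-01, -6.76294933e-01,
         8.17768582e+02],
       [ 0.00000000e+00,  0.00000000e+00,  0.00000000e+00,
         1.00000000e+00]])}
top {'vfov': 45.25817294458965, 'cx': 283.23514448952034, 'cy': 197.2373873618196, 'k1': 0.049280621602644153, 'cam_to_world': array([[ 6.12045177e-02, -9.76453899e-01,  2.06861764e-01,
         2.72992196e+02],
       [-9.98111517e-01, -5.87877784e-02,  1.78156586e-02,
         8.36995364e+01],
       [-5.23522581e-03, -2.07561508e-01, -9.78207960e-01,
         1.45898083e+03],
       [ 0.00000000e+00,  0.00000000e+00,  0.00000000e+00,
         1.00000000e+00]])}
{'clock': 0.1, 'qpos': array([ 1.26556480e+00,  3.53591207e-01,  1.63407682e+00,  1.21500710e-05,
        1.15517652e+00, -2.37808411e-03]), 'qvel': array([ 0.00106273, -0.00130294, -0.00134408,  0.0002064 , -0.00126706,
        0.0009931 ]), 'joint_efforts': array([-9.99111808e-05, -6.06359553e+01, -3.42819285e+01, -7.85175189e-05,
        3.84405997e-03, -6.92436146e-06]), 'eef_pos': array([186.25708985, 596.15061597, 230.62175492]), 'tcp_rot': array([-3.14034080e+00, -1.40866001e-05,  2.83873429e+00]), 'contact_force': array([0.17527546, 0.13406685, 0.0094995 ]), 'wrist_torque': array([ 0.06554856,  0.00626404, -0.07078698]), 'opening': 1.0004966795936727}
```

View pics/side0.png

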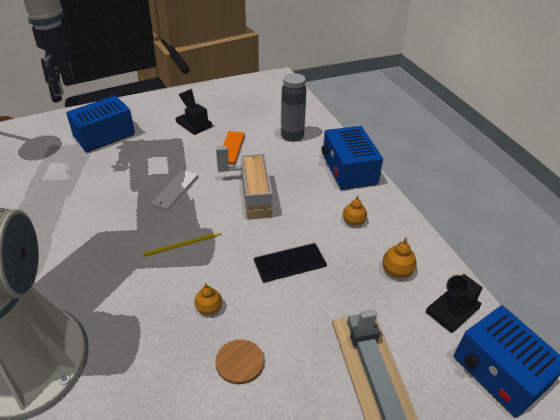

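View pics/top0.png

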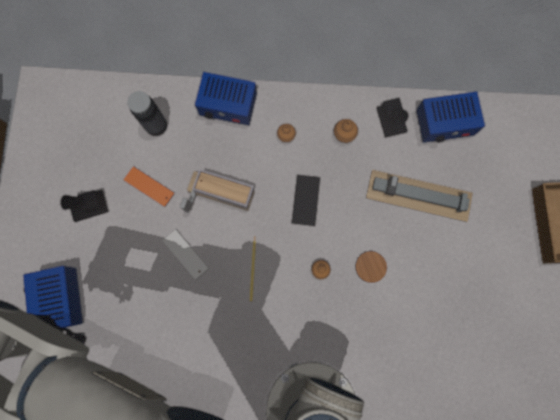

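The side view shows the magazine near (257,185), with the pusher tab at (222,158), and the jig bottom right with its jaw at (363,325). In the top view the magazine is at (222,188), the tab at (188,203), the jig at (420,195), the jaw at (390,186) and the stop at (463,201). An orange and a white/grey look-alike plaque lie beside the magazine.

```bash
cat > h.py <<'E'
import numpy as np, cv2
from rig import calibration
def K(n):
    c=calibration(n); f=210/np.tan(np.radians(c['vfov']/2))
    return c,f
def slopes(n,uv):
    c,f=K(n); uv=np.asarray(uv,float).reshape(-1,2)
    d=(uv-[c['cx'],c['cy']])/f; s=d.copy()
    for _ in range(20): s=d/(1+c['k1']*(s**2).sum(1,keepdims=True))
    return s
def at_z(n,uv,z):
    c,f=K(n); s=slopes(n,uv); T=c['cam_to_world']
    w=np.c_[s,np.ones(len(s))]@T[:3,:3].T; o=T[:3,3]
    return o+w*((z-o[2])/w[:,2])[:,None]
def cloud(n,d):
    c,f=K(n); H,W=d.shape; u,v=np.meshgrid(np.arange(W),np.arange(H))
    s=slopes(n,np.c_[u.ravel(),v.ravel()]); T=c['cam_to_world']
    P=np.c_[s,np.ones(len(s))]*d.ravel()[:,None]
    return (P@T[:3,:3].T+T[:3,3]).reshape(H,W,3)
def proj(n,P):
    c,f=K(n);T=c['cam_to_world'];q=(np.atleast_2d(P)-T[:3,3])@T[:3,:3]
    s=q[:,:2]/q[:,2:]; s=s*(1+c['k1']*(s**2).sum(1,keepdims=True)); return s*f+[c['cx'],c['cy']]
E
python3 - <<'E'
from h import *
for n,boxes in (("top",dict(mag=(160,150,270,230),jig=(355,160,485,230))),("side",dict(mag=(205,130,285,225),jig=(320,300,430,419)))):
    z=np.load(n+"0.npz"); p,d=z['p'],z['d']; C=cloud(n,d)
    for k,(a,b,c2,d2) in boxes.items():
        im=cv2.cvtColor(p[b:d2,a:c2],cv2.COLOR_RGB2BGR); f=6
        cv2.imwrite(f"pics/{n}_{k}.png",cv2.resize(im,None,fx=f,fy=f,interpolation=cv2.INTER_CUBIC) if (c2-a)*f<=800 and (d2-b)*f<=600 else cv2.resize(im,None,fx=5,fy=5,interpolation=cv2.INTER_CUBIC))
        P=C[b:d2,a:c2].reshape(-1,3); 
        print(n,k,np.histogram(P[:,2],bins=np.arange(-10,125,5)))
        for lo,hi in ((20,40),(42,56),(60,74),(74,86),(86,98),(98,110)):
            q=P[(P[:,2]>lo)&(P[:,2]<hi)]
            if len(q)>3:
                r=cv2.minAreaRect(q[:,:2].astype(np.float32)); print(lo,hi,len(q),q.mean(0).round(1),r)
E
```

```text
top mag (array([ 616, 3420, 2514,  328,  120,   37,   33,   93,   68,   42,   33,
         28,   17,   26,   30,   59,  313,  691,  195,   14,    4,   11,
         33,   14,    2,    0]), array([-10,  -5,   0,   5,  10,  15,  20,  25,  30,  35,  40,  45,  50,
        55,  60,  65,  70,  75,  80,  85,  90,  95, 100, 105, 110, 115,
       120]))
20 40 236 [578.6 335.3  30. ] ((562.7807006835938, 323.2247314453125), (234.17181396484375, 120.64555358886719), 74.96446228027344)
42 56 63 [548.7 303.   48.8] ((552.77734375, 291.0240173339844), (59.00153350830078, 194.75845336914062), 7.020269870758057)
60 74 296 [577.4 285.5  70.6] ((555.0316162109375, 292.9067687988281), (172.139404296875, 121.47782135009766), 76.38589477539062)
74 86 1001 [581.1 280.9  78.1] ((554.0611572265625, 292.3347473144531), (169.99111938476562, 123.67234802246094), 75.6544418334961)
86 98 14 [532.9 361.9  92.2] ((560.9074096679688, 313.7642822265625), (35.94242477416992, 159.87876892089844), 23.56854248046875)
98 110 53 [527.  380.2 103.2] ((527.6468505859375, 380.34918212890625), (14.760811805725098, 28.692134857
[... 2636 characters left out ...]
5, 110, 115,
       120]))
20 40 1873 [ 610.9 -280.3   29.2] ((617.7232666015625, -260.4864196777344), (224.4015655517578, 48.40732192993164), 81.4380111694336)
42 56 275 [ 624.1 -204.8   48.8] ((626.3793334960938, -201.799560546875), (24.585105895996094, 48.79785919189453), 79.15534210205078)
60 74 70 [ 624.2 -200.5   66.5] ((625.2656860351562, -200.70321655273438), (10.576848030090332, 29.55805778503418), 62.86014175415039)
74 86 66 [ 623.6 -200.5   79.8] ((624.4078369140625, -200.96588134765625), (10.245453834533691, 28.588016510009766), 57.96280288696289)
86 98 122 [ 626.7 -198.    92.5] ((627.9093017578125, -196.62315368652344), (13.996585845947266, 29.07773208618164), 80.3038558959961)
```

View pics/top_mag.png

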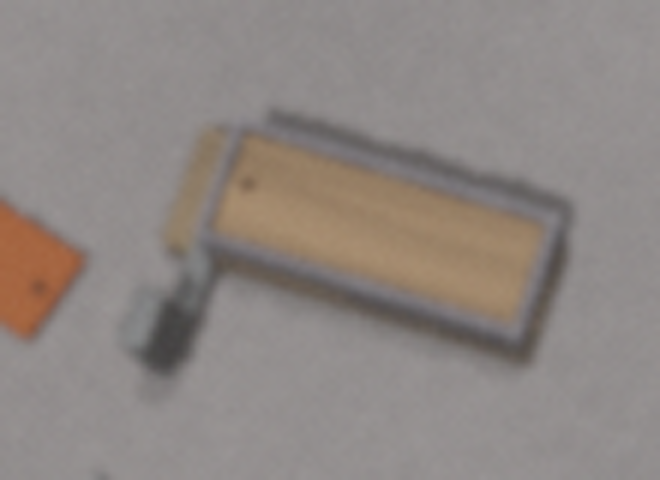

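View pics/top_jig.png

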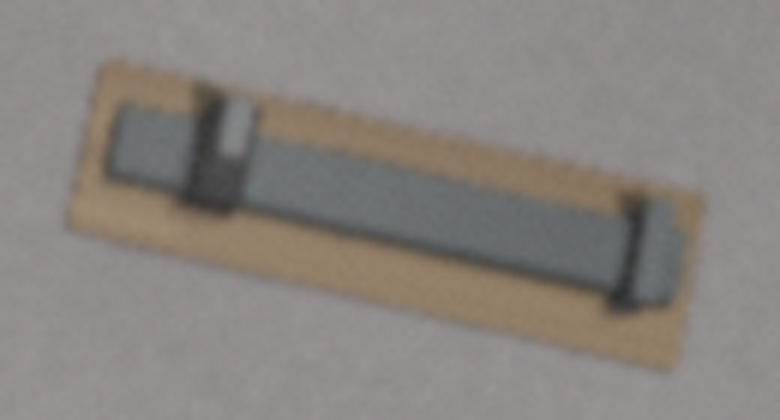

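View pics/side_mag.png

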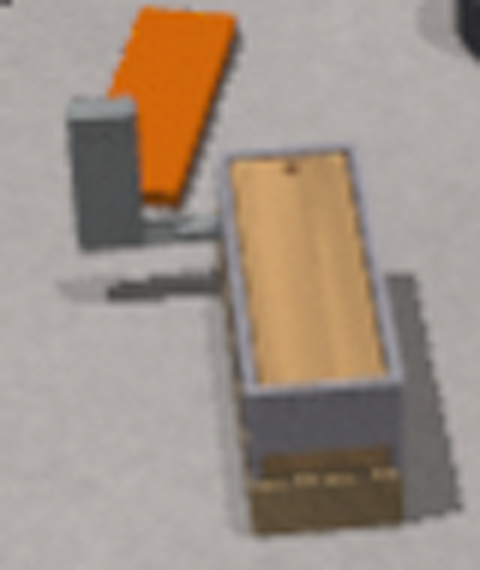

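View pics/side_jig.png

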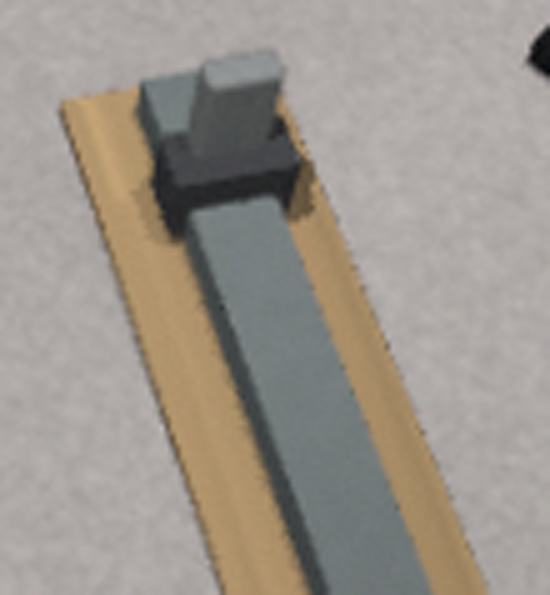

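```bash
cat > m.py <<'E'
from h import *
def comp(mask,pt):
    nl,l=cv2.connectedComponents(mask.astype(np.uint8)); y,x=pt[1],pt[0]; return l==l[y,x] if mask[y,x] else None
def rect(n,m,z):
    c,_=cv2.findContours(m.astype(np.uint8),cv2.RETR_EXTERNAL,cv2.CHAIN_APPROX_NONE); c=max(c,key=cv2.contourArea)
    P=at_z(n,c.reshape(-1,2),z)[:,:2]; r=cv2.minAreaRect(P.astype(np.float32)); b=cv2.boxPoints(r); return r,b,P
E
python3 - <<'E'
from m import *
for n,pt,pj in (("top",(222,188),(382,205)),("side",(257,180),(350,350))):
    z=np.load(n+"0.npz"); p=z['p']; hsv=cv2.cvtColor(p,cv2.COLOR_RGB2HSV)
    print(n,"wood",hsv[pt[1],pt[0]],p[pt[1],pt[0]],"base",hsv[pj[1],pj[0]],"table",hsv[240,300] if n=="top" else hsv[240,250])
    h,s,v=[hsv[...,i].astype(int) for i in range(3)]
    for thr in (70,85,100):
        w=(h>8)&(h<25)&(s>thr)
        m=comp(w,pt)
        if m is not None:
            r,b,P=rect(n,m,78); print("plaque4",thr,r,m.sum())
        m=comp(w,pj)
        if m is not None:
            r,b,P=rect(n,m,8); print("base",thr,r,m.sum(),b.round(1).tolist())
E
```

```text
top wood [ 15  81 157] [157 132 107] base [  0   7 143] table [  6   9 148]
plaque4 70 ((582.953857421875, 281.3389587402344), (145.82656860351562, 46.115596771240234), 75.85356140136719) 823
side wood [ 17 119 187] [187 148 100] base [ 18 101 182] table [ 15  12 174]
plaque4 70 ((583.4129028320312, 280.0926208496094), (148.35365295410156, 50.288394927978516), 75.84197998046875) 775
base 70 ((587.9134521484375, -242.2943572998047), (217.24484252929688, 32.07099151611328), 78.8597412109375) 1591 [[551.2000122070312, -345.79998779296875], [582.7000122070312, -352.0], [624.5999755859375, -138.8000030517578], [593.2000122070312, -132.60000610351562]]
plaque4 85 ((583.4203491210938, 280.08636474609375), (147.76095581054688, 49.91747283935547), 75.89360046386719) 759
base 85 ((587.5692749023438, -242.57931518554688), (216.470947265625, 32.06126403808594), 78.70643615722656) 1529 [[550.7000122070312, -345.6000061035156], [582.0999755859375, -351.8999938964844], [624.5, -139.60000610351562], [593.0, -133.3000030517578]]
plaque4 100 ((583.57958984375, 280.4813232421875), (146.296630859375, 48.889469146728516), 75.90929412841797) 734
base 100 ((597.7024536132812, -206.7252655029297), (4.396261215209961, 9.574296951293945), 67.59889221191406) 6 [[592.4000244140625, -206.89999389648438], [601.2999877929688, -210.60000610351562], [603.0, -206.5], [594.0999755859375, -202.89999389648438]]
```

```bash
python3 - <<'E'
from m import *
z=np.load("top0.npz"); p=z['p']; hsv=cv2.cvtColor(p,cv2.COLOR_RGB2HSV)
h,s,v=[hsv[...,i].astype(int) for i in range(3)]
roi=np.zeros(h.shape,bool); roi[160:230,355:485]=1
print(hsv[213,440],hsv[188,440],hsv[195,425])
for thr in (30,40,50):
    w=((h>8)&(h<30)&(s>thr)&roi)
    c,_=cv2.findContours(w.astype(np.uint8),cv2.RETR_EXTERNAL,cv2.CHAIN_APPROX_NONE)
    pts=np.vstack([q for q in c if len(q)>20]); P=at_z("top",pts.reshape(-1,2),8)[:,:2]
    print("base",thr,cv2.minAreaRect(P.astype(np.float32)))
# bed: bluish-grey
hf=p.astype(int); g=(hf[...,2]-hf[...,0]>2)&roi
g=cv2.morphologyEx(g.astype(np.uint8),cv2.MORPH_OPEN,np.ones((3,3)))>0
m=comp(g,(425,195)); r,b,P=rect("top",m,30); print("bed",r,m.sum(),b.tolist())
cv2.imwrite("pics/bedmask.png",cv2.resize((m[160:230,355:485]*255).astype(np.uint8),None,fx=6,fy=6,interpolation=0))
# side-view bed edges: widths
z=np.load("side0.npz"); p2=z['p'].astype(int); roi=np.zeros(h.shape,bool); roi[335:420,340:420]=1
g=(p2[...,2]-p2[...,0]>2)&roi; g=cv2.morphologyEx(g.astype(np.uint8),cv2.MORPH_OPEN,np.ones((3,3)))>0
for row in range(345,418,12):
    xs=np.where(g[row])[0]; 
    if len(xs): print(row,xs.min(),xs.max(), at_z("side",[[xs.min(),row],[xs.max(),row]],30)[:,:2].round(1).tolist(),p2[row,xs.min():xs.max()+1].sum(1).tolist())
E
```

```text
[ 16  72 146] [ 17  73 137] [102  11 112]
base 30 ((610.2274780273438, -285.8546142578125), (300.4713134765625, 91.80807495117188), 79.99613952636719)
base 40 ((610.5120849609375, -285.87841796875), (298.8280029296875, 89.55865478515625), 79.84171295166016)
base 50 ((610.554931640625, -286.28179931640625), (296.9927673339844, 87.84239959716797), 79.68565368652344)
bed ((605.5717163085938, -304.5564270019531), (181.99400329589844, 31.572195053100586), 80.40373992919922) 642 [[574.8369140625, -391.6484680175781], [605.96728515625, -396.9117126464844], [636.3065185546875, -217.46438598632812], [605.1761474609375, -212.20114135742188]]
345 357 376 [[604.1, -214.8], [637.1, -228.5]] [179, 241, 330, 380, 377, 376, 376, 376, 376, 379, 376, 379, 377, 373, 373, 371, 375, 378, 378, 378]
357 361 381 [[598.8, -240.3], [632.9, -254.5]] [210, 213, 294, 363, 365, 365, 372, 375, 377, 377, 377, 373, 374, 376, 376, 372, 379, 377, 376, 371, 365]
369 365 385 [[593.7, -264.9], [627.2, -279.0]] [213, 210, 223, 347, 370, 372, 374, 364, 370, 370, 378, 373, 379, 380, 372, 374, 373, 375, 370, 368, 374]
381 369 391 [[588.8, -288.7], [624.9, -304.0]] [205, 210, 204, 291, 361, 363, 365, 368, 356, 366, 358, 363, 363, 363, 366, 369, 365, 369, 364, 360, 369, 363, 358]
393 374 395 [[585.6, -312.4], [619.5, -327.0]] [203, 201, 269, 350, 354, 357, 355, 357, 352, 353, 355, 356, 358, 357, 357, 359, 359, 355, 360, 360, 362, 363]
405 378 400 [[581.0, -334.8], [615.9, -349.9]] [197, 200, 216, 312, 355, 352, 353, 357, 355, 347, 349, 348, 352, 349, 361, 355, 352, 359, 349, 350, 350, 346, 349]
417 382 404 [[576.5, -356.5], [610.9, -371.5]] [197, 200, 191, 254, 332, 352, 349, 352, 348, 349, 346, 348, 340, 347, 343, 343, 342, 340, 340, 344, 344, 342, 347]
```

View pics/bedmask.png

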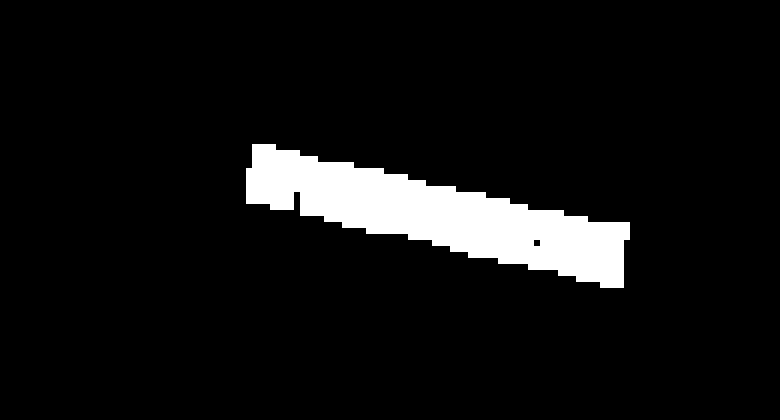

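```bash
python3 - <<'E'
from m import *
q=lambda x,y:[355+(x+.5)/6-.5,160+(y+.5)/6-.5]
a=np.radians(79.85); Y=np.array([np.cos(a),np.sin(a)]); X=np.array([Y[1],-Y[0]]); o=np.array([610.4,-286.])
def jj(P): 
    d=P[:,:2]-o; return np.c_[d@X,d@Y].round(1).tolist()
print("stop top corners z50", jj(at_z("top",[q(648,195),q(688,212),q(672,305),q(630,300)],50)))
print("jaw top right edge z50", jj(at_z("top",[q(258,155),q(240,210)],50)))
print("jaw tab top z95", jj(at_z("top",[q(228,97),q(257,103),q(245,160),q(216,152)],95)))
s=lambda x,y:[320+(x+.5)/5-.5,300+(y+.5)/5-.5]
print("side tab z95", jj(at_z("side",[s(205,65),s(268,50),s(283,72),s(220,90)],95)))
print("side jaw front top edge z50", jj(at_z("side",[s(170,185),s(297,163)],50)))
p=np.load("top0.npz")['p']
for i in range(2):
  P=np.array([o+X*dx+Y*0 for dx in (0,)])
# profile along the bed axis at z50
ts=np.arange(-160,160,2.)
uv=proj("top",np.c_[o+np.outer(ts,Y)+X*0,np.full(len(ts),50.)])
pr=cv2.remap(p,uv[:,0:1].astype(np.float32),uv[:,1:2].astype(np.float32),1)[:,0].astype(int).sum(1)
print(list(zip(ts.tolist(),pr.tolist()))[:40]); print(list(zip(ts.tolist(),pr.tolist()))[100:150])
E
```

```text
stop top corners z50 [[25.9, -109.7], [22.1, -129.2], [-23.9, -129.3], [-26.1, -110.0]]
jaw top right edge z50 [[2.1, 72.2], [-26.3, 75.4]]
jaw tab top z95 [[13.2, 98.4], [13.5, 84.8], [-14.4, 85.0], [-13.8, 98.7]]
side tab z95 [[-12.0, 94.9], [12.7, 96.4], [14.8, 86.0], [-10.2, 83.3]]
side jaw front top edge z50 [[-25.7, 75.9], [23.7, 75.0]]
[(-160.0, 427), (-158.0, 430), (-156.0, 432), (-154.0, 432), (-152.0, 432), (-150.0, 429), (-148.0, 432), (-146.0, 434), (-144.0, 430), (-142.0, 421), (-140.0, 409), (-138.0, 391), (-136.0, 374), (-134.0, 358), (-132.0, 346), (-130.0, 331), (-128.0, 321), (-126.0, 314), (-124.0, 311), (-122.0, 319), (-120.0, 328), (-118.0, 332), (-116.0, 330), (-114.0, 317), (-112.0, 290), (-110.0, 239), (-108.0, 205), (-106.0, 201), (-104.0, 241), (-102.0, 281), (-100.0, 304), (-98.0, 314), (-96.0, 315), (-94.0, 312), (-92.0, 309), (-90.0, 308), (-88.0, 311), (-86.0, 313), (-84.0, 312), (-82.0, 312)]
[(40.0, 342), (42.0, 342), (44.0, 341), (46.0, 341), (48.0, 344), (50.0, 345), (52.0, 342), (54.0, 339), (56.0, 343), (58.0, 339), (60.0, 336), (62.0, 339), (64.0, 344), (66.0, 345), (68.0, 344), (70.0, 336), (72.0, 325), (74.0, 309), (76.0, 281), (78.0, 283), (80.0, 300), (82.0, 326), (84.0, 333), (86.0, 335), (88.0, 329), (90.0, 293), (92.0, 253), (94.0, 210), (96.0, 192), (98.0, 179), (100.0, 183), (102.0, 215), (104.0, 257), (106.0, 298), (108.0, 324), (110.0, 331), (112.0, 331), (114.0, 334), (116.0, 334), (118.0, 336), (120.0, 338), (122.0, 340), (124.0, 340), (126.0, 337), (128.0, 335), (130.0, 335), (132.0, 336), (134.0, 333), (136.0, 318), (138.0, 295)]
```

```bash
cat > g.py <<'E'
import sys,numpy as np
from scipy.spatial.transform import Rotation as Ro
from rig import readout
MA=np.radians(75.87); JA=np.radians(79.85)
def rel(x,y,z,yaw):
    s=readout.sense(); R0=Ro.from_euler('xyz',s['tcp_rot']); Rt=Ro.from_euler('xyz',[np.pi,0,yaw])
    d=R0.inv().apply(np.array([x,y,z])-s['eef_pos'])/10; t=(R0.inv()*Rt).as_rotvec()
    print("shift cm",d.round(2),"turn",t.round(3)," at",s['eef_pos'].round(1),s['tcp_rot'].round(4),"F",s['contact_force'].round(1),"t",round(s['clock'],2),"open",round(s['opening'],3))
if __name__=="__main__": rel(*map(float,sys.argv[1:5]))
E
python3 g.py 528.3 380.1 170 2.895; python3 g.py 528.3 380.1 76 2.895
```

```text
shift cm [-39.09 -10.41   6.07] turn [-0.001 -0.    -0.056]  at [186.3 596.2 230.6] [-3.1403 -0.      2.8387] F [0.2 0.1 0. ] t 0.1 open 1.0
shift cm [-39.09 -10.4   15.47] turn [-0.001 -0.    -0.056]  at [186.3 596.2 230.6] [-3.1403 -0.      2.8387] F [0.2 0.1 0. ] t 0.1 open 1.0
```

play_rows:
  rows:
    - [0, [-4, -1, 0.6], [0, 0, 0]]
    - [0, [-8, -2.1, 1.2], [0, 0, -0.02]]
    - [0, [-12, -3.2, 1.9], [0, 0, -0.03]]
    - [0, [-16, -4.3, 2.5], [0, 0, -0.04]]
    - [0, [-20, -5.3, 3.1], [0, 0, -0.056]]
    - [0, [-24, -6.4, 3.7], [0, 0, -0.056]]
    - [0, [-28, -7.5, 4.4], [0, 0, -0.056]]
    - [0, [-32, -8.5, 5], [0, 0, -0.056]]
    - [0, [-35.5, -9.5, 5.6], [0, 0, -0.056]]
    - [0, [-38, -10.1, 6], [0, 0, -0.056]]
    - [0, [-39.1, -10.4, 6.1], [0, 0, -0.056]]
    - [0, [-39.1, -10.4, 6.1], [0, 0, -0.056]]
  squeeze: 40

```text
clock: 1.1
eef_pos: [530.1, 379.0, 169.4]
tcp_rot: [-3.141, -0.0, 2.892]
contact_force: [0.7, -0.0, -0.9]
opening: 1.0
```

```bash
python3 g.py 528.3 380.1 76 2.895; python3 - <<'E'
from m import *
from rig import grab_frame
p,d=grab_frame("side"); a,b,c,e=190,100,290,225
cv2.imwrite("pics/s1.png",cv2.resize(cv2.cvtColor(p[b:e,a:c],cv2.COLOR_RGB2BGR),None,fx=4,fy=4,interpolation=2))
E
```

```text
shift cm [0.2  0.07 9.34] turn [-0.001 -0.    -0.003]  at [530.1 379.  169.4] [-3.1406e+00 -4.0000e-04  2.8920e+00] F [ 0.7 -0.  -0.9] t 1.1 open 1.0
```

View pics/s1.png

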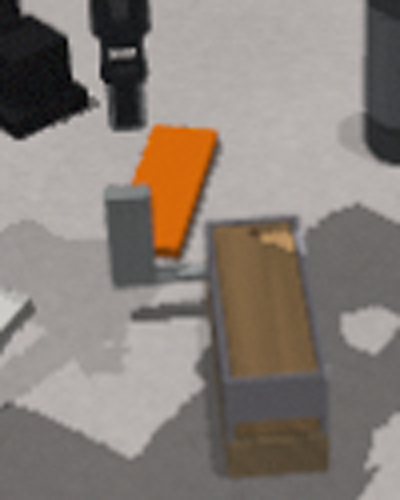

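The side view shows the gripper directly in line above the tab (crop (128,235)), so I descend.

play_rows:
  rows:
    - [0, [0.1, 0.05, 3], [0, 0, 0]]
    - [0, [0.2, 0.05, 6], [0, 0, 0]]
    - [0, [0.2, 0.05, 8.3], [0, 0, 0]]
    - [0, [0.2, 0.05, 9.3], [0, 0, 0]]
    - [0, [0.2, 0.05, 9.3], [0, 0, 0]]
    - [255, [0.2, 0.05, 9.3], [0, 0, 0]]
    - [255, [0.2, 0.05, 9.3], [0, 0, 0]]
    - [255, [0.2, 0.05, 9.3], [0, 0, 0]]
    - [255, [0.2, 0.05, 9.3], [0, 0, 0]]
    - [255, [0.2, 0.05, 9.3], [0, 0, 0]]
    - [255, [0.2, 0.05, 9.3], [0, 0, 0]]
    - [255, [0.2, 0.05, 9.3], [0, 0, 0]]
  squeeze: 40

```text
clock: 2.15
eef_pos: [527.2, 382.0, 78.2]
tcp_rot: [3.14, 0.001, 2.895]
contact_force: [-1.3, -0.0, 5.9]
opening: 0.155
```

```bash
python3 g.py 514.9 326.8 76 2.895
```

```text
shift cm [-0.16 -5.66  0.21] turn [ 0.001  0.001 -0.   ]  at [527.2 382.   78.2] [3.1405e+00 7.0000e-04 2.8945e+00] F [-1.3 -0.   5.9] t 2.15 open 0.155
```

play_rows:
  rows:
    - [255, [0, -0.5, 0], [0, 0, 0]]
    - [255, [0, -1.1, 0], [0, 0, 0]]
    - [255, [0, -1.7, 0], [0, 0, 0]]
    - [255, [0, -2.3, 0], [0, 0, 0]]
    - [255, [0, -2.9, 0], [0, 0, 0]]
    - [255, [0, -3.5, 0], [0, 0, 0]]
    - [255, [0, -4.1, 0], [0, 0, 0]]
    - [255, [0, -4.7, 0], [0, 0, 0]]
    - [255, [0, -5.2, 0], [0, 0, 0]]
    - [255, [0, -5.5, 0], [0, 0, 0]]
    - [255, [0, -5.5, 0], [0, 0, 0]]

```text
clock: 3.07
eef_pos: [514.4, 331.2, 78.3]
tcp_rot: [3.135, 0.002, 2.893]
contact_force: [0.5, 15.0, -0.6]
opening: 0.155
```

```bash
python3 g.py 527.2 382 78 2.895;  python3 - <<'E'
from m import *
from rig import grab_frame
p,d=grab_frame("side"); a,b,c,e=190,100,290,225
cv2.imwrite("pics/s2.png",cv2.resize(cv2.cvtColor(p[b:e,a:c],cv2.COLOR_RGB2BGR),None,fx=4,fy=4,interpolation=2))
E
```

```text
shift cm [0.01 5.23 0.06] turn [ 0.007  0.002 -0.001]  at [514.4 331.2  78.3] [3.1350e+00 1.7000e-03 2.8935e+00] F [ 0.5 15.  -0.6] t 3.07 open 0.155
```

View pics/s2.png

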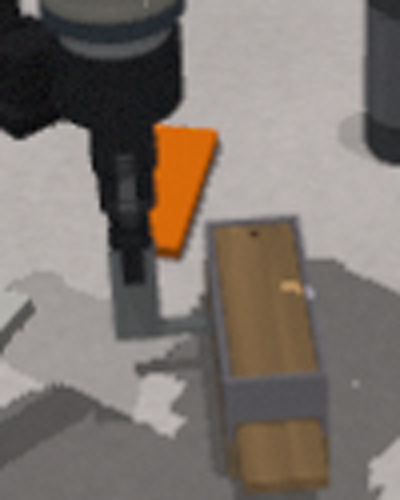

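The plaque pokes out at crop (283,460). I push a few mm more to feel for the forward stop.

play_rows:
  rows:
    - [255, [0, -0.1, 0], [0, 0, 0]]
    - [255, [0, -0.2, 0], [0, 0, 0]]
    - [255, [0, -0.3, 0], [0, 0, 0]]
    - [255, [0, -0.3, 0], [0, 0, 0]]

```text
clock: 3.45
eef_pos: [514.5, 331.1, 78.4]
tcp_rot: [3.131, 0.003, 2.893]
contact_force: [0.8, 28.1, -6.2]
opening: 0.156
```

play_rows:
  rows:
    - [255, [0, 0.5, 0], [0, 0, 0]]
    - [255, [0, 1.1, 0], [0, 0, 0]]
    - [255, [0, 1.8, 0], [0, 0, 0]]
    - [255, [0, 2.5, 0], [0, 0, 0]]
    - [255, [0, 3.2, 0], [0, 0, 0]]
    - [255, [0, 3.9, 0], [0, 0, 0]]
    - [255, [0, 4.6, 0], [0, 0, 0]]
    - [255, [0, 5.2, 0], [0, 0, 0]]
    - [255, [0, 5.7, 0], [0, 0, 0]]
    - [255, [0, 6.1, 0], [0, 0, 0]]
    - [255, [0, 6.3, 0], [0, 0, 0]]
    - [255, [0, 6.3, 0], [0, 0, 0]]

```text
clock: 4.45
eef_pos: [527.9, 384.9, 78.1]
tcp_rot: [-3.139, -0.0, 2.895]
contact_force: [-2.2, -9.5, 12.4]
opening: 0.156
```

play_rows:
  rows:
    - [255, [0, 0.15, 0], [0, 0, 0]]
    - [255, [0, 0.3, 0], [0, 0, 0]]
    - [255, [0, 0.3, 0], [0, 0, 0]]

```text
clock: 4.7
eef_pos: [527.8, 385.0, 78.0]
tcp_rot: [-3.134, -0.001, 2.895]
contact_force: [-4.0, -21.0, 19.6]
opening: 0.156
```

play_rows:
  rows:
    - [150, [0, 0, 0], [0, 0, 0]]
    - [100, [0, 0, 0], [0, 0, 0]]
    - [60, [0, -0.2, 0], [0, 0, 0]]
    - [0, [0, -0.4, 0], [0, 0, 0]]
    - [0, [0, -0.4, 0], [0, 0, 0]]
    - [0, [0, -0.4, -1], [0, 0, 0]]
    - [0, [0, -0.4, -4], [0, 0, 0]]
    - [0, [0, -0.4, -8], [0, 0, 0]]
    - [0, [0, -0.4, -9], [0, 0, 0]]
    - [0, [0, -0.4, -9], [0, 0, 0]]

```text
clock: 5.53
eef_pos: [529.8, 387.3, 172.2]
tcp_rot: [3.136, 0.005, 2.895]
contact_force: [0.3, 0.9, -1.1]
opening: 0.996
```

```bash
python3 - <<'E'
from m import *
from rig import grab_frame
for n,(a,b,c,e) in (("side",(190,100,290,225)),("top",(160,150,280,230))):
    p,d=grab_frame(n); np.savez(f"{n}1.npz",p=p,d=d)
    cv2.imwrite(f"pics/{n}3.png",cv2.resize(cv2.cvtColor(p[b:e,a:c],cv2.COLOR_RGB2BGR),None,fx=4.7,fy=4.7,interpolation=2))
E
python3 g.py 528 380 165 2.895
```

```text
shift cm [-0.16 -0.55  0.28] turn [ 0.001  0.001 -0.   ]  at [527.8 385.7 167.8] [3.1407e+00 7.0000e-04 2.8950e+00] F [-0.3 -1.1 -0.2] t 5.63 open 1.003
```

View pics/side3.png

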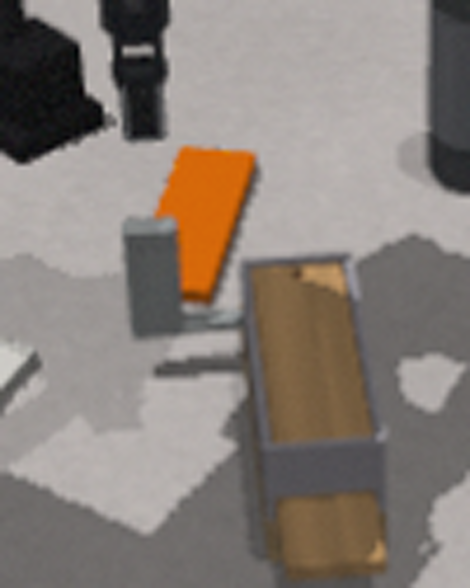

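View pics/top3.png

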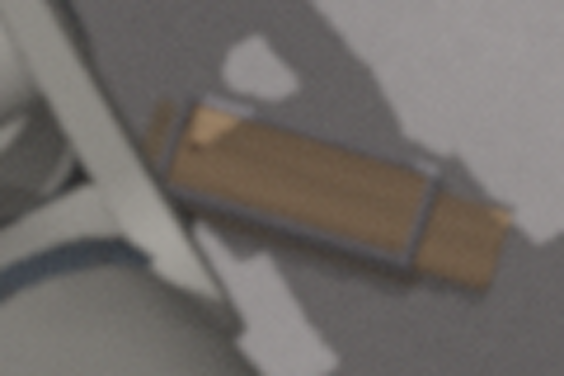

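The pusher tab is home (crop (150,275)). In the side view the plaque pokes out at crop (330,530), and in the top view at crop (463,240).

```bash
python3 - <<'E'
from m import *
a=np.radians(75.87); Y=np.array([np.cos(a),np.sin(a)]); X=np.array([Y[1],-Y[0]]); o=np.array([583.2,280.7])
jj=lambda P:np.c_[(P[:,:2]-o)@X,(P[:,:2]-o)@Y].round(1).tolist()
q=lambda x,y,a,b:[a+(x+.5)/4.7-.5,b+(y+.5)/4.7-.5]
print("top",jj(at_z("top",[q(*p,160,150) for p in((440,193),(513,211),(490,289),(415,271))],42)))
print("side",jj(at_z("side",[q(*p,190,100) for p in((279,497),(377,491),(385,558),(287,568))],42)))
for n,pt in(("top",(258,201)),("side",(257,212))):
    p=np.load(n+"1.npz")['p']; hsv=cv2.cvtColor(p,cv2.COLOR_RGB2HSV).astype(int); h,s=hsv[...,0],hsv[...,1]
    w=(h>8)&(h<25)&(s>70); print(n,hsv[pt[1],pt[0]])
    m=comp(w,pt)
    if m is not None:
        r,b,P=rect(n,m,42); print(r,jj(np.array(b)),m.sum())
print("grip pt at 28 out from face:", o-Y*(80.5+28))
E
```

```text
top [[23.9, -80.2], [26.6, -126.4], [-23.8, -128.1], [-27.0, -81.0]]
side [[-22.8, -75.4], [26.9, -77.0], [24.8, -126.7], [-23.6, -127.9]]
top [ 15  83 107]
((557.081787109375, 181.8601531982422), (44.6147346496582, 46.858726501464844), 77.88732147216797) [[-23.8, -125.3], [23.0, -123.7], [21.4, -79.1], [-25.4, -80.8]] 243
side [ 16 116 121]
((555.2525634765625, 177.79554748535156), (60.212059020996094, 59.031944274902344), 75.64842224121094) [[-31.6, -136.6], [27.4, -136.8], [27.7, -76.6], [-31.4, -76.4]] 403
grip pt at 28 out from face: [556.71267596 175.48274065]
```

```bash
python3 g.py 556.1 173.1 120 1.324; python3 -c "
from rig import readout;print(readout.sense()['qpos'].round(3))"
```

```text
shift cm [ -7.93 -19.93   4.77] turn [ 1.000e-03 -0.000e+00  1.571e+00]  at [527.8 385.7 167.8] [3.1407e+00 7.0000e-04 2.8950e+00] F [-0.3 -1.1 -0.2] t 5.63 open 1.003
[ 0.629  0.458  1.625 -0.     1.058 -0.695]
```

play_rows:
  rows:
    - [0, [-0.4, -1, 0], [0, 0, 0.12]]
    - [0, [-1, -2.5, 0], [0, 0, 0.24]]
    - [0, [-1.6, -4.5, 0], [0, 0, 0.36]]
    - [0, [-2.4, -6.5, 0], [0, 0, 0.48]]
    - [0, [-3.2, -8.5, 0.3], [0, 0, 0.6]]
    - [0, [-4, -10.5, 0.6], [0, 0, 0.72]]
    - [0, [-4.8, -12.5, 1], [0, 0, 0.84]]
    - [0, [-5.6, -14.5, 1.6], [0, 0, 0.96]]
    - [0, [-6.4, -16.5, 2.2], [0, 0, 1.08]]
    - [0, [-7.2, -18.5, 3], [0, 0, 1.2]]
    - [0, [-7.8, -19.5, 4], [0, 0, 1.32]]
    - [0, [-7.9, -19.9, 4.8], [0, 0, 1.44]]

```text
clock: 6.63
eef_pos: [554.8, 171.1, 117.1]
tcp_rot: [-3.139, 0.002, 1.447]
contact_force: [0.1, -0.9, 0.7]
opening: 0.998
```

```bash
python3 g.py 556.1 173.1 60 1.324
```

```text
shift cm [0.23 0.12 5.7 ] turn [-0.003  0.002  0.123]  at [554.8 171.1 117.1] [-3.1389e+00  1.6000e-03  1.4475e+00] F [ 0.1 -0.9  0.7] t 6.63 open 0.998
```

play_rows:
  rows:
    - [0, [0, 0, 1.5], [0, 0, 0.1]]
    - [0, [0, 0, 3.5], [0, 0, 0.131]]
    - [0, [0, 0, 5.2], [0, 0, 0.131]]
    - [0, [0, 0, 5.7], [0, 0, 0.131]]
    - [0, [0, 0, 5.7], [0, 0, 0.131]]
    - [0, [0, 0, 5.7], [0, 0, 0.131]]
    - [0, [0, 0, 5.7], [0, 0, 0.131]]

```text
clock: 7.22
eef_pos: [556.1, 173.5, 62.8]
tcp_rot: [3.141, -0.0, 1.324]
contact_force: [0.1, 1.2, 0.8]
opening: 1.003
```

```bash
python3 g.py 556.1 173.1 13 1.324; python3 - <<'E'
from m import *
from rig import grab_frame
for n,(a,b,c,e) in (("side",(190,100,290,225)),):
    p,d=grab_frame(n)
    cv2.imwrite(f"pics/{n}4.png",cv2.resize(cv2.cvtColor(p[b:e,a:c],cv2.COLOR_RGB2BGR),None,fx=4.7,fy=4.7,interpolation=2))
E
```

```text
shift cm [-0.04  0.01  4.98] turn [ 0.001 -0.    -0.   ]  at [556.1 173.5  62.8] [ 3.1411e+00 -3.0000e-04  1.3240e+00] F [0.1 1.2 0.8] t 7.22 open 1.003
```

View pics/side4.png

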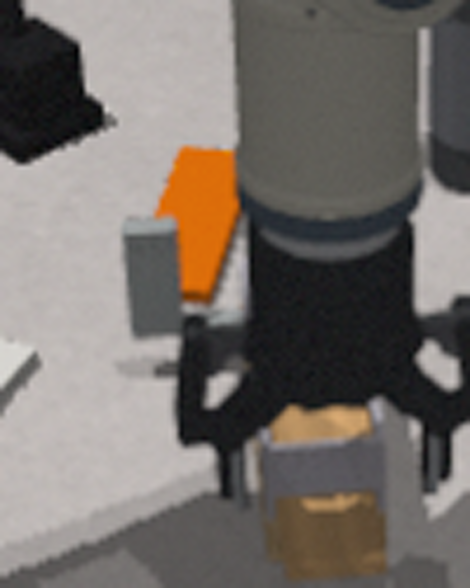

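The open fingers straddle the plaque's end (finger tips at crop (232,495) and (435,485)). I go down and grip.

play_rows:
  rows:
    - [0, [0, 0, 1.5], [0, 0, 0]]
    - [0, [0, 0, 3], [0, 0, 0]]
    - [0, [0, 0, 4.2], [0, 0, 0]]
    - [0, [0, 0, 4.8], [0, 0, 0]]
    - [0, [0, 0, 4.8], [0, 0, 0]]
    - [60, [0, 0, 4.8], [0, 0, 0]]
    - [110, [0, 0, 4.8], [0, 0, 0]]
    - [160, [0, 0, 4.8], [0, 0, 0]]
    - [255, [0, 0, 4.8], [0, 0, 0]]
    - [255, [0, 0, 4.8], [0, 0, 0]]
    - [255, [0, 0, 4.8], [0, 0, 0]]
    - [255, [0, 0, 4.8], [0, 0, 0]]
  squeeze: 50

```text
clock: 8.27
eef_pos: [556.2, 173.5, 15.3]
tcp_rot: [3.141, -0.001, 1.324]
contact_force: [-0.6, -0.5, 5.2]
opening: 0.574
```

```bash
python3 g.py 512.2 -1.4 15 1.324
```

```text
shift cm [-1.804e+01  1.000e-02  2.000e-02] turn [ 0.001 -0.001 -0.   ]  at [556.2 173.5  15.3] [ 3.1405e+00 -7.0000e-04  1.3238e+00] F [-0.6 -0.5  5.2] t 8.27 open 0.574
```

play_rows:
  rows:
    - [255, [-0.5, 0, 0], [0, 0, 0]]
    - [255, [-1.5, 0, 0], [0, 0, 0]]
    - [255, [-2.7, 0, 0], [0, 0, 0]]
    - [255, [-3.9, 0, 0], [0, 0, 0]]
    - [255, [-5.1, 0, 0], [0, 0, 0]]
    - [255, [-5.1, 0, 0], [0, 0, 0]]

```text
clock: 8.77
eef_pos: [542.6, 121.6, 14.5]
tcp_rot: [-3.141, 0.001, 1.323]
contact_force: [-0.6, -4.0, 4.9]
opening: 0.578
```

```bash
python3 - <<'E'
from m import *
from rig import grab_frame
for n,(a,b,c,e) in (("side",(190,100,330,280)),):
    p,d=grab_frame(n)
    cv2.imwrite(f"pics/{n}5.png",cv2.resize(cv2.cvtColor(p[b:e,a:c],cv2.COLOR_RGB2BGR),None,fx=3,fy=3,interpolation=2))
E
```

```text
(no output)
```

View pics/side5.png

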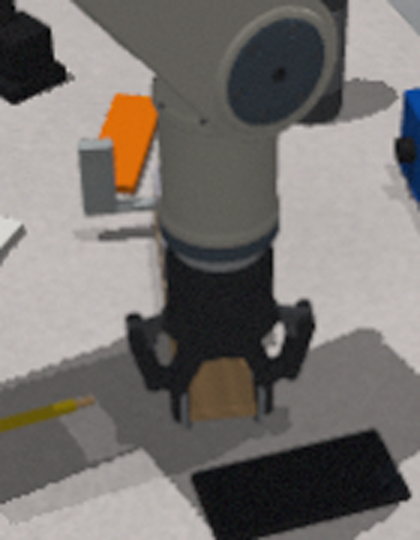

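The plaque is coming out squarely (end at crop (222,415)) and the phone stays clear below. I keep pulling until it is out, then lift.

play_rows:
  rows:
    - [255, [-0.8, 0, 0], [0, 0, 0]]
    - [255, [-2, 0, 0], [0, 0, 0]]
    - [255, [-3.2, 0, 0], [0, 0, 0]]
    - [255, [-4.4, 0, 0], [0, 0, 0]]
    - [255, [-5.6, 0, 0], [0, 0, 0]]
    - [255, [-6.6, 0, 0], [0, 0, 0]]
    - [255, [-7.2, 0, 0], [0, 0, 0]]
    - [255, [-7.2, 0, -1], [0, 0, 0]]
    - [255, [-7.2, 0, -4], [0, 0, 0]]
    - [255, [-7.2, 0, -8], [0, 0, 0]]
    - [255, [-7.2, 0, -9.5], [0, 0, 0]]
    - [255, [-7.2, 0, -9.5], [0, 0, 0]]

```text
clock: 9.82
eef_pos: [528.5, 54.4, 113.8]
tcp_rot: [3.135, -0.002, 1.324]
contact_force: [0.8, 0.0, -1.6]
opening: 0.578
```

```bash
python3 - <<'E'
from m import *
from rig import grab_frame
for n,(a,b,c,e) in (("side",(190,100,330,280)),("top",(160,120,360,270))):
    p,d=grab_frame(n); np.savez(f"{n}2.npz",p=p,d=d)
    cv2.imwrite(f"pics/{n}6.png",cv2.resize(cv2.cvtColor(p[b:e,a:c],cv2.COLOR_RGB2BGR),None,fx=3,fy=3,interpolation=2))
E
```

```text
(no output)
```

View pics/side6.png

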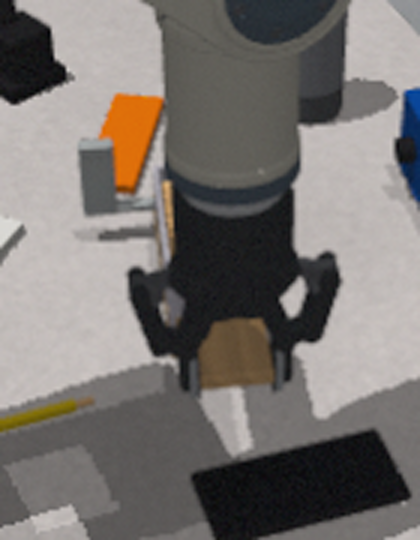

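View pics/top6.png

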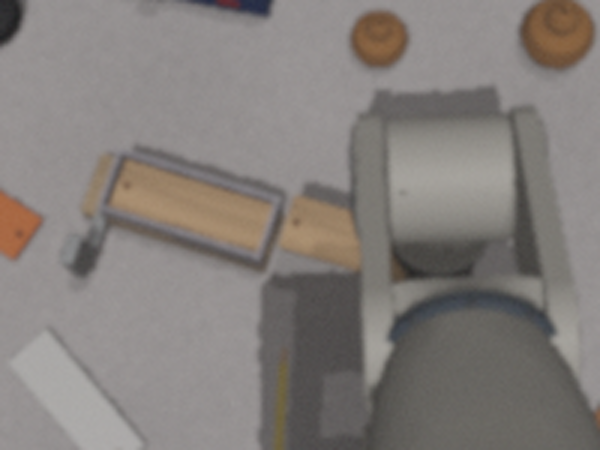

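The plaque is out and in the gripper (top crop (325,232)), its far end with the hole pointing at +y. The pusher is home. Next I check the stack height and the plaque's tilt.

```bash
python3 - <<'E'
from m import *
a=np.radians(75.87); Y=np.array([np.cos(a),np.sin(a)]); X=np.array([Y[1],-Y[0]]); o=np.array([583.2,280.7])
z=np.load("top2.npz"); C=cloud("top",z['d']).reshape(-1,3); L=np.c_[(C[:,:2]-o)@X,(C[:,:2]-o)@Y,C[:,2]]
for y0 in range(-70,71,20):
    m=(abs(L[:,0])<18)&(abs(L[:,1]-y0)<8); print("stack",y0,np.median(L[m,2]).round(1))
m0=(L[:,2]>100)&(L[:,2]<165)&(abs(L[:,0])<20)
for y0 in range(-150,-80,8):
    m=m0&(abs(L[:,1]-y0)<4)
    if m.sum()>5: print("pl",y0,np.median(L[m,2]).round(1),m.sum(),L[m,0].min().round(1),L[m,0].max().round(1))
p=z['p']; hsv=cv2.cvtColor(p,cv2.COLOR_RGB2HSV).astype(int); w=(hsv[...,0]>8)&(hsv[...,0]<25)&(hsv[...,1]>60)
# plaque side edges lines, z=top
roi=np.zeros(w.shape,bool); roi[180:215,252:278]=1; 
c=np.argwhere(w&roi); 
P=at_z("top",c[:,::-1],140); l=np.c_[(P[:,:2]-o)@X,(P[:,:2]-o)@Y]; print(l.min(0),l.max(0))
E
python3 g.py 604 -285 120 1.3936
```

```text
stack -70 66.3
stack -50 65.5
stack -30 65.4
stack -10 65.4
stack 10 64.9
stack 30 65.3
stack 50 64.8
stack 70 65.1
pl -150 136.3 45 -17.5 19.9
pl -142 137.4 43 -18.8 19.9
pl -134 136.9 42 -19.8 19.7
pl -126 137.0 44 -19.9 19.6
pl -118 138.2 43 -19.7 19.9
pl -110 137.1 44 -19.2 19.5
pl -102 136.7 34 -19.2 19.6
[ -24.42220598 -169.2544141 ] [ 25.14534458 -99.67683686]
shift cm [-30.99  15.85  -0.98] turn [ 0.002 -0.001 -0.07 ]  at [526.   54.2 110.2] [ 3.140e+00 -6.000e-04  1.324e+00] F [ 0.9  1.4 -1.1] t 9.92 open 0.577
```

```bash
python3 g.py 596.0 -366.2 130 1.3935
```

```text
shift cm [-39.06  17.06  -1.98] turn [ 0.002 -0.001 -0.069]  at [526.   54.2 110.2] [ 3.140e+00 -6.000e-04  1.324e+00] F [ 0.9  1.4 -1.1] t 9.92 open 0.577
```

play_rows:
  rows:
    - [255, [-1.5, 0.7, -1], [0, 0, 0]]
    - [255, [-4.5, 2, -2], [0, 0, 0]]
    - [255, [-8, 3.5, -2], [0, 0, 0]]
    - [255, [-11.6, 5.1, -2], [0, 0, -0.01]]
    - [255, [-15.2, 6.6, -2], [0, 0, -0.02]]
    - [255, [-18.8, 8.2, -2], [0, 0, -0.03]]
    - [255, [-22.4, 9.8, -2], [0, 0, -0.04]]
    - [255, [-26, 11.4, -2], [0, 0, -0.05]]
    - [255, [-29.6, 12.9, -2], [0, 0, -0.06]]
    - [255, [-33.2, 14.5, -2], [0, 0, -0.069]]
    - [255, [-36.4, 15.9, -2], [0, 0, -0.069]]
    - [255, [-38.5, 16.8, -2], [0, 0, -0.069]]

```text
clock: 10.92
eef_pos: [593.7, -363.3, 127.1]
tcp_rot: [-3.14, -0.0, 1.392]
contact_force: [0.6, 0.6, -0.6]
opening: 0.571
```

play_rows:
  rows:
    - [255, [-0.56, 0.26, 0], [0, 0, 0]]
    - [255, [-0.56, 0.26, 0], [0, 0, 0]]
    - [255, [-0.56, 0.26, 0], [0, 0, 0]]
    - [255, [-0.56, 0.26, 0], [0, 0, 0]]

```text
clock: 11.25
eef_pos: [595.4, -364.6, 128.2]
tcp_rot: [-3.14, -0.001, 1.394]
contact_force: [0.2, 0.1, -1.0]
opening: 0.572
```

```bash
python3 g.py 596 -366.2 15.2 1.3935;python3 - <<'E'
from m import *
from rig import grab_frame
a=np.radians(79.85); Y=np.array([np.cos(a),np.sin(a)]); X=np.array([Y[1],-Y[0]]); o=np.array([610.4,-286.])
for n,(a,b,c,e) in (("side",(300,200,460,419)),("top",(340,130,500,260))):
    p,d=grab_frame(n); np.savez(f"{n}3.npz",p=p,d=d)
    cv2.imwrite(f"pics/{n}7.png",cv2.resize(cv2.cvtColor(p[b:e,a:c],cv2.COLOR_RGB2BGR),None,fx=2.7 if n=='side' else 4,fy=2.7 if n=='side' else 4,interpolation=2))
    C=cloud(n,d).reshape(-1,3); L=np.c_[(C[:,:2]-o)@X,(C[:,:2]-o)@Y,C[:,2]]
    m0=(L[:,2]>142)&(L[:,2]<175)&(abs(L[:,0])<40)
    for y0 in range(-80,70,10):
        m=m0&(abs(L[:,1]-y0)<5)
        if m.sum()>5: print(n,y0,np.median(L[m,2]).round(1),m.sum(),np.percentile(L[m,0],[2,98]).round(1))
E
```

```text
shift cm [-0.16  0.11 11.3 ] turn [-0.002 -0.001  0.   ]  at [ 595.4 -364.6  128.2] [-3.1395e+00 -1.1000e-03  1.3936e+00] F [ 0.2  0.1 -1. ] t 11.25 open 0.572
side -80 154.6 170 [-36.8  27.1]
side -70 154.6 42 [-15.8  26.2]
side -30 154.3 58 [-24.7  -6.1]
side -20 154.1 110 [-24.7   4.8]
side -10 154.5 124 [-24.7   8.5]
side 0 153.6 147 [-25.4  15.8]
side 10 153.8 170 [-25.4  22.5]
side 20 153.9 166 [-25.5  23.1]
side 30 154.2 161 [-25.8  23.3]
side 40 153.9 150 [-24.4  22.8]
side 50 154.3 143 [-24.5  22.9]
top -80 153.6 17 [-3.9 32.9]
top -70 154.4 74 [-26.   29.5]
top -60 154.7 74 [-24.7  22. ]
top -50 155.0 74 [-25.2  22.5]
top -40 154.3 76 [-25.4  23.4]
top -30 154.2 69 [-24.6  21.6]
top -20 155.3 73 [-26.1  22.6]
top -10 154.4 75 [-25.9  22.8]
top 0 153.8 74 [-25.7  22. ]
top 10 154.7 73 [-26.3  20.6]
top 20 154.5 67 [-27.4  22.2]
top 30 154.0 72 [-26.6  21.4]
top 40 153.6 74 [-26.3  21.8]
top 50 153.7 78 [-27.1  22.7]
top 60 153.7 8 [-24.4  19.2]
```

View pics/side7.png

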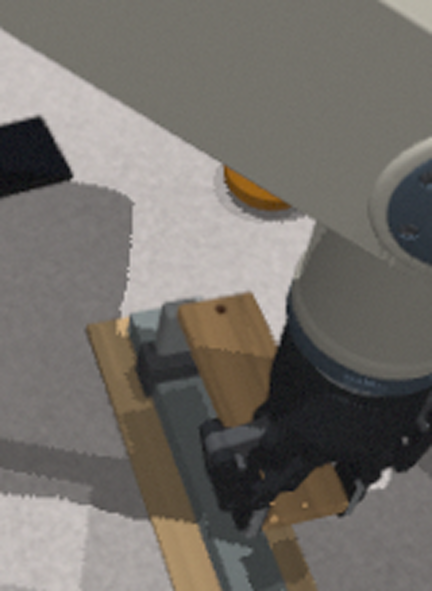

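View pics/top7.png

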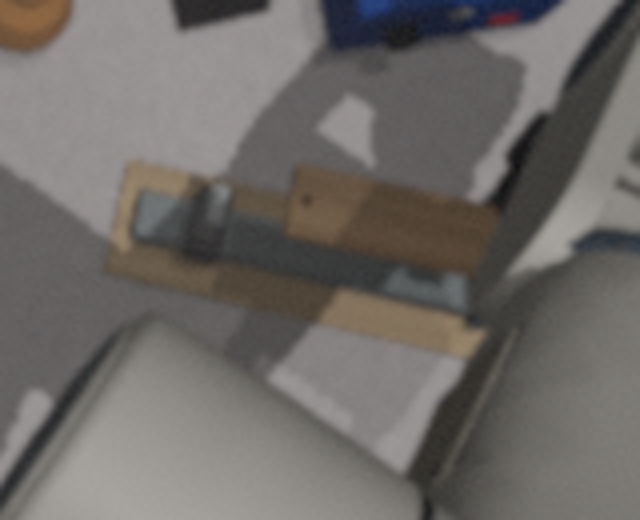

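The plaque is level above the jig, its hole end at top crop (305,200), about 1 mm off the bed's centre line. I correct that and lower it.

play_rows:
  rows:
    - [255, [-0.1, 0.13, 1.5], [0, 0, 0]]
    - [255, [-0.1, 0.13, 4], [0, 0, 0]]
    - [255, [-0.1, 0.13, 7], [0, 0, 0]]
    - [255, [-0.1, 0.13, 9.3], [0, 0, 0]]
    - [255, [-0.1, 0.13, 10.3], [0, 0, 0]]
    - [255, [-0.1, 0.13, 10.3], [0, 0, 0]]
    - [255, [-0.1, 0.13, 10.3], [0, 0, 0]]
    - [255, [-0.1, 0.13, 10.3], [0, 0, 0]]

```text
clock: 12.02
eef_pos: [598.1, -368.0, 27.7]
tcp_rot: [3.14, 0.001, 1.393]
contact_force: [0.1, -0.9, 0.6]
opening: 0.576
```

```bash
python3 g.py 596.2 -366.2 16 1.3935;python3 - <<'E'
from m import *
from rig import grab_frame
a=np.radians(79.85); Y=np.array([np.cos(a),np.sin(a)]); X=np.array([Y[1],-Y[0]]); o=np.array([610.4,-286.])
for n,(a,b,c,e) in (("side",(300,260,460,419)),("top",(340,130,500,260))):
    p,d=grab_frame(n); np.savez(f"{n}3.npz",p=p,d=d)
    cv2.imwrite(f"pics/{n}8.png",cv2.resize(cv2.cvtColor(p[b:e,a:c],cv2.COLOR_RGB2BGR),None,fx=3.5,fy=3.5,interpolation=2))
    C=cloud(n,d).reshape(-1,3); L=np.c_[(C[:,:2]-o)@X,(C[:,:2]-o)@Y,C[:,2]]
    m0=(L[:,2]>41)&(L[:,2]<75)&(abs(L[:,0])<40)
    for y0 in range(-80,70,10):
        m=m0&(abs(L[:,1]-y0)<5)
        if m.sum()>5: print(n,y0,np.median(L[m,2]).round(1),m.sum(),np.percentile(L[m,0],[2,98]).round(1))
E
```

```text
shift cm [ 0.14 -0.22  1.17] turn [ 0.002  0.001 -0.   ]  at [ 598.1 -368.    27.7] [3.1396e+00 8.0000e-04 1.3930e+00] F [ 0.1 -0.9  0.6] t 12.02 open 0.576
side -80 54.1 78 [ 4.3 29.3]
side -40 53.6 37 [-22.3  -9.5]
side -30 53.5 80 [-22.8   2.1]
side -20 53.1 95 [-21.9   6.2]
side -10 53.3 108 [-21.3  12.3]
side 0 53.4 125 [-21.3  20. ]
side 10 52.9 146 [-22.1  25. ]
side 20 53.3 141 [-22.2  25.4]
side 30 53.0 146 [-22.6  27.1]
side 40 53.4 135 [-22.5  26.6]
side 50 52.5 81 [-22.2  26.3]
top -80 51.7 43 [-34.3  33.4]
top -70 53.3 69 [-24.8  26.1]
top -60 53.4 61 [-20.8  25.3]
top -50 54.2 68 [-22.9  26.4]
top -40 53.3 61 [-22.5  25.7]
top -30 53.8 63 [-22.5  23. ]
top -20 53.1 62 [-22.6  24.6]
top -10 53.7 58 [-20.6  26.1]
top 0 54.6 54 [-18.4  25.7]
top 10 53.4 51 [-14.2  25.8]
top 20 54.0 46 [-10.9  25.2]
top 30 54.6 39 [-7.3 24.6]
top 40 52.9 36 [-2.9 25.5]
top 50 53.5 26 [ 0.5 25.1]
```

View pics/side8.png

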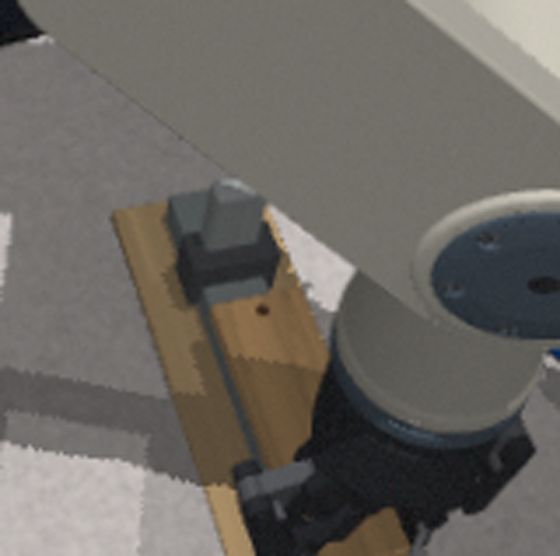

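View pics/top8.png

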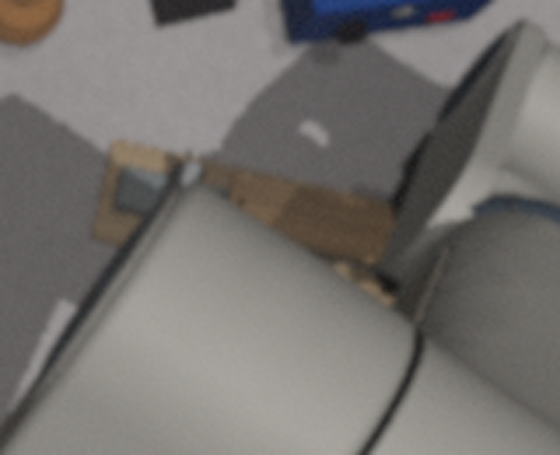

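The plaque is now about 2 mm to +x by both depth views. I shift it −2 mm and lower it nearly to the bed.

play_rows:
  rows:
    - [255, [0.1, -0.2, 0], [0, 0, 0]]
    - [255, [0.1, -0.2, 0.4], [0, 0, 0]]
    - [255, [0.1, -0.2, 0.8], [0, 0, 0]]
    - [255, [0.1, -0.2, 1.0], [0, 0, 0]]
    - [255, [0.1, -0.2, 1.0], [0, 0, 0]]
    - [255, [0.1, -0.2, 1.0], [0, 0, 0]]

```text
clock: 12.62
eef_pos: [595.1, -366.1, 16.0]
tcp_rot: [-3.141, -0.0, 1.393]
contact_force: [0.5, -1.2, -1.1]
opening: 0.573
```

play_rows:
  rows:
    - [255, [0, 0, 0.05], [0, 0, 0]]
    - [255, [0, 0, 0.1], [0, 0, 0]]
    - [255, [0, 0, 0.1], [0, 0, 0]]

```text
clock: 12.87
eef_pos: [595.4, -366.3, 15.4]
tcp_rot: [3.141, 0.0, 1.393]
contact_force: [-0.5, -0.7, -2.0]
opening: 0.574
```

```bash
cat > chk.py <<'E'
from m import *
import sys
from rig import grab_frame
lo,hi,tag=float(sys.argv[1]),float(sys.argv[2]),sys.argv[3]
a=np.radians(79.85); Y=np.array([np.cos(a),np.sin(a)]); X=np.array([Y[1],-Y[0]]); o=np.array([610.4,-286.])
for n,(a,b,c,e) in (("side",(300,260,460,419)),("top",(340,130,500,260))):
    p,d=grab_frame(n); np.savez(f"{n}_{tag}.npz",p=p,d=d)
    cv2.imwrite(f"pics/{n}_{tag}.png",cv2.resize(cv2.cvtColor(p[b:e,a:c],cv2.COLOR_RGB2BGR),None,fx=3.5,fy=3.5,interpolation=2))
    C=cloud(n,d).reshape(-1,3); L=np.c_[(C[:,:2]-o)@X,(C[:,:2]-o)@Y,C[:,2]]
    m0=(L[:,2]>lo)&(L[:,2]<hi)&(abs(L[:,0])<40)
    for y0 in range(-120,90,10):
        m=m0&(abs(L[:,1]-y0)<5)
        if m.sum()>5: print(n,y0,np.median(L[m,2]).round(1),m.sum(),np.percentile(L[m,0],[2,98]).round(1))
E
python3 g.py 596.2 -366.2 16 1.3935; python3 chk.py 34 60 a
```

```text
shift cm [ 0.03  0.08 -0.06] turn [ 0.     0.    -0.001]  at [ 595.4 -366.3   15.4] [3.1415e+00 1.0000e-04 1.3928e+00] F [-0.5 -0.7 -2. ] t 12.87 open 0.574
side -90 42.1 134 [-10.5  36.9]
side -80 41.4 83 [-8.5 25.9]
side -40 41.3 31 [-24.7 -12.8]
side -30 41.9 77 [-25.3  -1.2]
side -20 41.0 84 [-23.8   2.8]
side -10 41.0 101 [-24.3   8. ]
side 0 41.5 125 [-24.7  15.3]
side 10 41.3 128 [-24.6  20.3]
side 20 40.9 141 [-25.2  22.9]
side 30 41.2 142 [-25.   23.4]
side 40 41.5 141 [-25.6  24.5]
side 50 41.5 96 [-26.   23.4]
side 70 42.5 49 [-21.3  24.2]
side 80 48.3 196 [-23.   24.6]
top -80 41.5 25 [-38.1  17.2]
top -70 41.9 72 [-28.4  27.5]
top -60 41.4 59 [-25.8  23.3]
top -50 41.2 58 [-22.8  23.9]
top -40 42.1 54 [-22.1  23.8]
top -30 41.0 46 [-15.2  22.2]
top -20 41.5 43 [-12.5  22. ]
top -10 41.4 38 [-8.4 23.5]
top 0 42.5 37 [-5.5 23.3]
top 10 41.3 31 [-0.3 22.9]
top 20 41.7 25 [ 3.6 22.6]
top 30 41.1 19 [ 7.4 23.1]
top 40 42.1 16 [ 8.3 22.6]
top 50 41.1 11 [12.1 23. ]
```

play_rows:
  rows:
    - [255, [0, 0.1, -0.05], [0, 0, 0]]
    - [255, [0, 0.1, 0.05], [0, 0, 0]]
    - [255, [0, 0.1, 0.1], [0, 0, 0]]
    - [255, [0, 0.1, 0.1], [0, 0, 0]]
    - [255, [0, 0.1, 0.1], [0, 0, 0]]

```text
clock: 13.38
eef_pos: [596.6, -366.6, 15.4]
tcp_rot: [3.141, 0.0, 1.393]
contact_force: [-2.5, 2.4, 8.4]
opening: 0.576
```

The plaque has landed on the bed (8 N up). I release it.

play_rows:
  rows:
    - [255, [0, 0, -0.05], [0, 0, 0]]
    - [90, [0, 0, -0.05], [0, 0, 0]]
    - [70, [0, 0, -0.05], [0, 0, 0]]
    - [40, [0, 0, -0.05], [0, 0, 0]]
    - [0, [0, 0, -0.05], [0, 0, 0]]
    - [0, [0, 0, -0.05], [0, 0, 0]]
    - [0, [0, 0, -1], [0, 0, 0]]
    - [0, [0, 0, -3], [0, 0, 0]]
    - [0, [0, 0, -7], [0, 0, 0]]
    - [0, [0, 0, -11], [0, 0, 0]]
    - [0, [0, 0, -12.5], [0, 0, 0]]
    - [0, [0, 0, -12.5], [0, 0, 0]]

```text
clock: 14.38
eef_pos: [599.0, -368.1, 145.6]
tcp_rot: [3.133, 0.003, 1.393]
contact_force: [0.3, -0.4, -0.2]
opening: 1.0
```

```bash
python3 chk.py 35 60 b; python3 g.py 626.4 -196 76 -0.1768
```

```text
side -90 41.5 93 [-16.6  25. ]
side -80 41.3 166 [-23.4  25. ]
side -70 41.0 159 [-22.  26.]
side -60 41.6 172 [-22.6  25.3]
side -50 41.4 153 [-22.8  25. ]
side -40 40.8 132 [-23.4  24.7]
side -30 41.2 87 [-24.   25.8]
side -20 41.2 49 [-23.1  26.2]
side -10 41.1 34 [-22.7  23.1]
side 0 41.3 43 [-23.3  25.1]
side 10 40.8 29 [-23.7 -14.6]
side 20 41.2 48 [-24.1  -8.7]
side 30 41.5 69 [-24.    1.2]
side 40 41.9 89 [-24.3   8.1]
side 50 41.4 78 [-24.1  15.3]
side 70 43.4 54 [-20.6  24.7]
side 80 48.8 178 [-23.   23.6]
top -110 39.5 8 [-24.9  22.1]
top -100 40.3 17 [-21.9  21.4]
top -90 41.4 59 [-23.1  23.8]
top -80 41.1 60 [-24.   24.4]
top -70 41.1 60 [-22.7  24.9]
top -60 41.4 53 [-23.6  24.4]
top -50 41.9 66 [-23.6  23.1]
top -40 41.7 58 [-24.7  22.2]
top -30 41.5 56 [-24.1  23.4]
top -20 41.0 59 [-24.   24.4]
top -10 41.1 60 [-23.7  22.6]
top 0 40.8 62 [-24.9  22.3]
top 10 41.6 58 [-24.1  23.6]
top 20 40.4 61 [-24.4  23.2]
top 30 40.7 57 [-24.5  22.6]
top 40 41.6 58 [-24.9  22.8]
top 50 41.5 51 [-24.  23.]
top 80 50.3 31 [-25.7  17.9]
shift cm [17.32 -0.09  6.44] turn [ 2.00e-03 -1.00e-03  1.57e+00]  at [ 596.6 -366.5  140.5] [3.1400e+00 6.0000e-04 1.3928e+00] F [ 0.   0.4 -0.8] t 14.48 open 0.996
```

View pics/side_b.png

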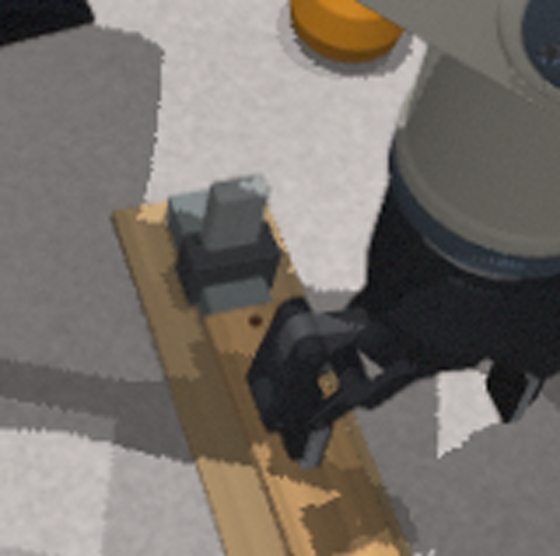

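View pics/top_b.png

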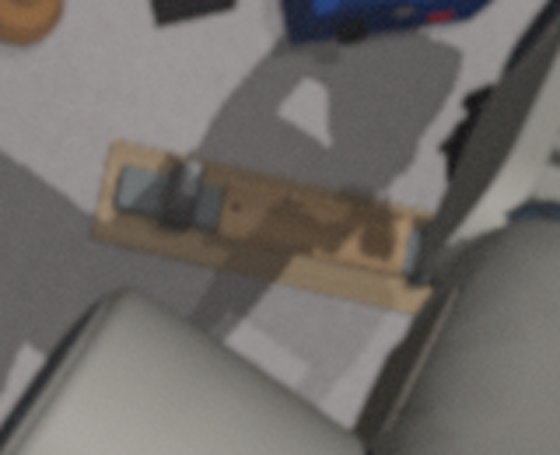

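The plaque lies flat (top at about 41.5 mm) and is centred on the bed within about 1 mm. Its hole is at top crop (237,207). Now I go to the jaw tab.

play_rows:
  rows:
    - [0, [0.5, 0, 0], [0, 0, 0.12]]
    - [0, [1.5, 0, 0], [0, 0, 0.24]]
    - [0, [3, 0, 0], [0, 0, 0.36]]
    - [0, [4.7, 0, 0], [0, 0, 0.48]]
    - [0, [6.5, 0, 0], [0, 0, 0.6]]
    - [0, [8.3, 0, 0], [0, 0, 0.72]]
    - [0, [10.1, 0, 0], [0, 0, 0.84]]
    - [0, [11.9, 0, 0], [0, 0, 0.96]]
    - [0, [13.7, -0.1, 0], [0, 0, 1.08]]
    - [0, [15.5, -0.1, 0], [0, 0, 1.2]]
    - [0, [16.8, -0.1, 0], [0, 0, 1.32]]
    - [0, [17.3, -0.1, 0], [0, 0, 1.44]]

```text
clock: 15.48
eef_pos: [624.9, -193.7, 137.3]
tcp_rot: [-3.14, 0.003, -0.052]
contact_force: [0.6, 0.2, -0.3]
opening: 1.0
```

play_rows:
  rows:
    - [0, [0, 0, 0], [0, 0, 0.12]]
    - [0, [0, 0, 0], [0, 0, 0.13]]
    - [0, [0, 0, 0], [0, 0, 0.13]]
    - [0, [0, 0, 0], [0, 0, 0.13]]

```text
clock: 15.82
eef_pos: [625.3, -196.0, 138.3]
tcp_rot: [-3.141, 0.002, -0.174]
contact_force: [0.9, -0.1, 0.8]
opening: 0.997
```

```bash
python3 g.py 626.4 -196 70 -0.1768; python3 chk.py 75 110 c | awk '$2>60'
```

```text
shift cm [ 0.12 -0.02  6.83] turn [-0.     0.002  0.003]  at [ 625.3 -196.   138.3] [-3.1414e+00  1.6000e-03 -1.7370e-01] F [ 0.9 -0.1  0.8] t 15.82 open 0.997
side 80 82.5 28 [-10.7  12.7]
```

View pics/side_c.png

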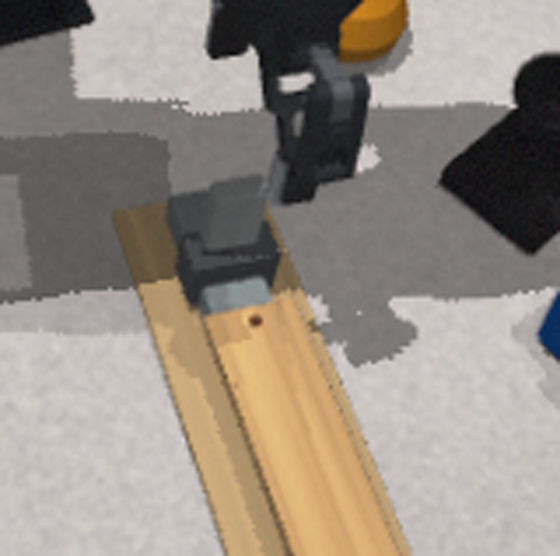

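The gripper is above the jaw tab (crop (235,210)); I descend and close on it.

play_rows:
  rows:
    - [0, [0.1, 0, 1.5], [0, 0, 0]]
    - [0, [0.1, 0, 4], [0, 0, 0]]
    - [0, [0.1, 0, 6], [0, 0, 0]]
    - [0, [0.1, 0, 6.8], [0, 0, 0]]
    - [0, [0.1, 0, 6.8], [0, 0, 0]]
    - [80, [0.1, 0, 6.8], [0, 0, 0]]
    - [150, [0.1, 0, 6.8], [0, 0, 0]]
    - [200, [0.1, 0, 6.8], [0, 0, 0]]
    - [255, [0.1, 0, 6.8], [0, 0, 0]]
    - [255, [0.1, 0, 6.8], [0, 0, 0]]
    - [255, [0.1, 0, 6.8], [0, 0, 0]]
    - [255, [0.1, 0, 6.8], [0, 0, 0]]
  squeeze: 40

```text
clock: 16.92
eef_pos: [627.3, -196.1, 72.1]
tcp_rot: [-3.142, -0.001, -0.177]
contact_force: [-1.5, 1.2, 5.6]
opening: 0.156
```

```bash
python3 g.py 620.3 -230.4 70 -0.1768
```

```text
shift cm [-0.09  3.5   0.21] turn [-0.    -0.001 -0.   ]  at [ 627.3 -196.1   72.1] [-3.1415e+00 -1.0000e-03 -1.7720e-01] F [-1.5  1.2  5.6] t 16.92 open 0.156
```

play_rows:
  rows:
    - [255, [0, 0.3, 0], [0, 0, 0]]
    - [255, [0, 0.6, 0], [0, 0, 0]]
    - [255, [0, 0.9, 0], [0, 0, 0]]
    - [255, [0, 1.2, 0], [0, 0, 0]]
    - [255, [0, 1.5, 0], [0, 0, 0]]
    - [255, [0, 1.8, 0], [0, 0, 0]]
    - [255, [0, 2.1, 0], [0, 0, 0]]
    - [255, [0, 2.4, 0], [0, 0, 0]]
    - [255, [0, 2.7, 0], [0, 0, 0]]
    - [255, [0, 2.9, 0], [0, 0, 0]]
    - [255, [0, 3.0, 0], [0, 0, 0]]
    - [255, [0, 3.0, 0], [0, 0, 0]]

```text
clock: 17.92
eef_pos: [621.9, -225.8, 72.0]
tcp_rot: [-3.142, -0.001, -0.177]
contact_force: [-0.9, 1.5, 6.1]
opening: 0.158
```

play_rows:
  rows:
    - [255, [0, 0.1, 0], [0, 0, 0]]
    - [255, [0, 0.2, 0], [0, 0, 0]]
    - [255, [0, 0.3, 0], [0, 0, 0]]
    - [255, [0, 0.4, 0], [0, 0, 0]]
    - [255, [0, 0.4, 0], [0, 0, 0]]

```text
clock: 18.33
eef_pos: [621.5, -228.5, 72.1]
tcp_rot: [-3.14, -0.001, -0.178]
contact_force: [-0.2, 7.4, 6.7]
opening: 0.154
```

play_rows:
  rows:
    - [255, [0, 0.1, 0], [0, 0, 0]]
    - [255, [0, 0.2, 0], [0, 0, 0]]
    - [255, [0, 0.2, 0], [0, 0, 0]]

```text
clock: 18.58
eef_pos: [621.4, -228.6, 72.1]
tcp_rot: [-3.137, -0.0, -0.178]
contact_force: [1.9, 16.9, 7.6]
opening: 0.153
```

```bash
python3 g.py 620.3 -230.4 70 -0.1768; python3 chk.py 35 60 d
```

```text
shift cm [-0.08  0.2   0.21] turn [-0.004 -0.    -0.001]  at [ 621.4 -228.6   72.1] [-3.1375e+00 -4.0000e-04 -1.7790e-01] F [ 1.9 16.9  7.6] t 18.58 open 0.153
side -90 41.5 86 [-12.7  24.5]
side -80 41.3 172 [-24.3  23.6]
side -70 41.3 159 [-23.2  24.5]
side -60 41.3 165 [-23.2  24.5]
side -50 41.6 160 [-23.9  24.1]
side -40 41.2 157 [-24.5  23. ]
side -30 41.5 160 [-24.3  24.2]
side -20 41.1 138 [-23.4  24. ]
side -10 41.1 154 [-23.   23.8]
side 0 41.4 144 [-23.5  24.1]
side 10 41.2 136 [-23.9  23.1]
side 20 41.0 141 [-24.   24.4]
side 30 41.3 141 [-24.3  24.7]
side 40 44.4 194 [-23.9  25.2]
side 50 49.8 137 [-24.7  25. ]
side 60 48.7 38 [-24.6  23.2]
```

View pics/top_d.png

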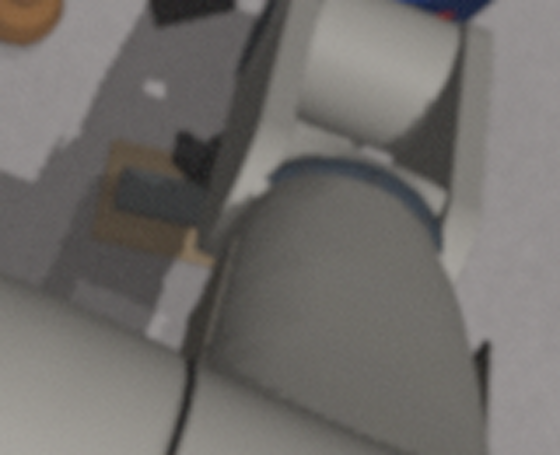

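The jaw has stopped moving (33 mm of travel, reaction rising to 17 N) and the plaque is straight and centred. I release and retreat upward, clear of the jig.

play_rows:
  rows:
    - [150, [0, 0, 0], [0, 0, 0]]
    - [100, [0, 0, 0], [0, 0, 0]]
    - [60, [0, -0.2, 0], [0, 0, 0]]
    - [0, [0, -0.4, 0], [0, 0, 0]]
    - [0, [0, -0.4, 0], [0, 0, 0]]
    - [0, [0, -0.4, -1], [0, 0, 0]]
    - [0, [0, -0.4, -4], [0, 0, 0]]
    - [0, [0, -0.4, -8], [0, 0, 0]]
    - [0, [0, -0.4, -12], [0, 0, 0]]
    - [0, [0, -0.4, -15], [0, 0, 0]]
    - [0, [0, -0.4, -15], [0, 0, 0]]

```text
clock: 19.6
eef_pos: [624.7, -229.1, 229.8]
tcp_rot: [3.139, -0.011, -0.177]
contact_force: [0.1, -0.5, 0.8]
opening: 1.001
```

play_rows:
  rows:
    - [0, [-2, -3, 0], [0, 0, 0]]
    - [0, [-5, -6, 0], [0, 0, 0]]
    - [0, [-8, -9, 0], [0, 0, 0]]
    - [0, [-11, -12, 0], [0, 0, 0]]
    - [0, [-14, -15, 0], [0, 0, 0]]
    - [0, [-16, -18, 0], [0, 0, 0]]
    - [0, [-18, -20, 0], [0, 0, 0]]
    - [0, [-18, -22, 0], [0, 0, 0]]
    - [0, [-18, -22, 0], [0, 0, 0]]
    - [0, [-18, -22, 0], [0, 0, 0]]

```text
clock: 20.43
eef_pos: [483.1, 21.2, 221.9]
tcp_rot: [-3.142, -0.001, -0.175]
contact_force: [0.1, -0.0, -0.5]
opening: 1.0
```

```bash
python3 chk.py 35 60 e; python3 - <<'E'
from m import *
for n in("side","top"):
    p=np.load(f"{n}_e.npz")['p']; cv2.imwrite(f"pics/{n}_full.png",cv2.cvtColor(p,cv2.COLOR_RGB2BGR))
E
```

```text
side -90 41.5 87 [-17.1  24.9]
side -80 41.3 172 [-24.  24.]
side -70 41.3 168 [-23.4  24.4]
side -60 41.5 161 [-23.9  24.1]
side -50 41.5 161 [-24.2  23.9]
side -40 41.1 158 [-24.8  23.6]
side -30 41.6 158 [-25.   24.3]
side -20 41.2 147 [-23.1  24.2]
side -10 41.4 147 [-23.3  23.3]
side 0 41.7 146 [-23.6  24.4]
side 10 41.3 132 [-24.4  23.4]
side 20 41.1 143 [-24.3  23.7]
side 30 41.4 137 [-24.4  25.1]
side 40 44.6 201 [-24.3  25.1]
side 50 49.7 148 [-24.5  24.7]
side 60 48.5 41 [-24.8  25.2]
top -120 49.1 60 [-24.5  23.3]
top -110 42.7 77 [-23.3  22.8]
top -100 41.3 58 [-23.8  24.1]
top -90 41.2 62 [-24.6  22.5]
top -80 41.5 63 [-24.  22.]
top -70 40.9 60 [-24.3  23.6]
top -60 41.5 60 [-25.4  22.4]
top -50 41.4 62 [-25.7  23.1]
top -40 40.9 62 [-24.8  22.9]
top -30 40.8 60 [-24.6  23.1]
top -20 41.8 59 [-25.3  22. ]
top -10 41.3 60 [-24.7  23.3]
top 0 40.8 57 [-25.2  22.8]
top 10 40.8 60 [-25.1  23. ]
top 20 40.8 60 [-24.2  22.7]
top 30 41.3 63 [-25.2  24. ]
top 40 44.0 40 [-25.5  23.6]
top 50 49.6 21 [-25.9  -9.1]
top 60 46.5 43 [-25.3  21.5]
```

View pics/side_full.png

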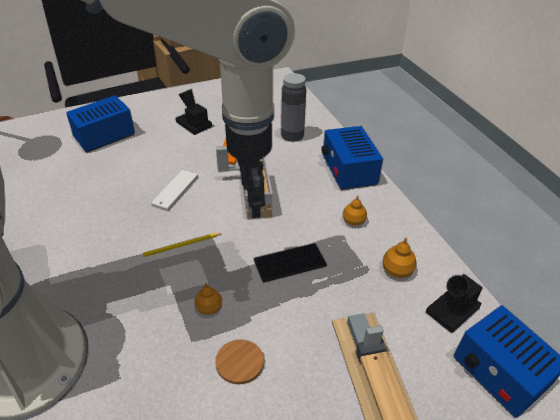

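View pics/top_e.png

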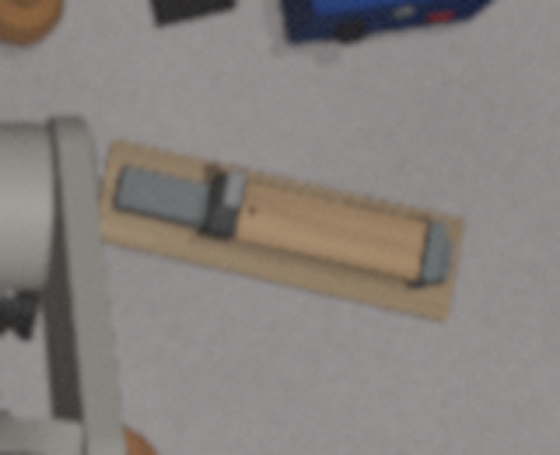

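View pics/top_full.png

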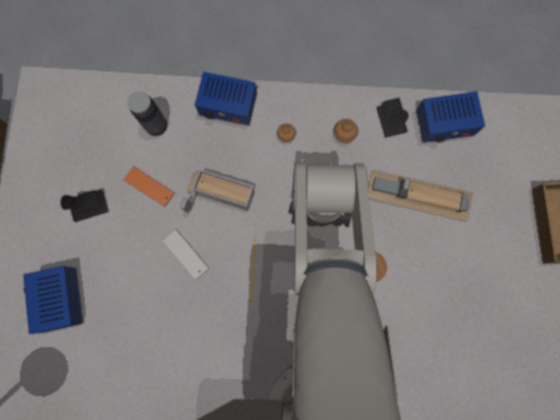

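The plaque sits between jaw and stop with no visible gap (top crop (238,210) to (422,250)). The tab is home at (188,203), and the gourds, phone, pencil and coaster are where they were. I hand in.

```bash
python3 - <<'E'
from m import *
from rig import r,readout
a=np.radians(75.87); Y=np.array([np.cos(a),np.sin(a)]); X=np.array([Y[1],-Y[0]]); o=np.array([583.2,280.7])
C=cloud("top",np.load("top_e.npz")['d']).reshape(-1,3); L=np.c_[(C[:,:2]-o)@X,(C[:,:2]-o)@Y,C[:,2]]
print([np.median(L[(abs(L[:,0])<18)&(abs(L[:,1]-y)<8),2]).round(1) for y in range(-60,61,30)])
m=(L[:,2]>97)&(L[:,2]<110)&(abs(L[:,0]+77)<25)&(abs(L[:,1]-83)<40); print("tab",L[m].mean(0).round(1))
C=cloud("top",np.load("top0.npz")['d']).reshape(-1,3); L=np.c_[(C[:,:2]-o)@X,(C[:,:2]-o)@Y,C[:,2]]
m=(L[:,2]>97)&(L[:,2]<110)&(abs(L[:,0]+77)<25)&(abs(L[:,1]-83)<40); print("tab start",L[m].mean(0).round(1))
print(r.sign_off(),readout.sense()['clock'])
E
```

```text
[np.float64(65.9), np.float64(64.8), np.float64(65.3), np.float64(65.2), np.float64(65.4)]
tab [-78.3  82.9 101.9]
tab start [-78.7  82.5 103. ]
the job is handed in; nothing more can be done
the job is handed in; nothing more can be done
```

The bottom plaque is in the jig, held between the jaw and the end stop, and the job was handed in at about 20.5 s of the 64 s allowed. I slid the pusher forward to its stop and back home, with about 55 mm measured between the two stops. I then drew the bottom plaque out by its end, laid it on the bed, slid the jaw up, and let go of everything.

Last checks:
- **Magazine:** the three remaining plaques lie flat, with their top at about 65.3 mm against 66 mm expected. The pusher tab is within 0.5 mm of where it started.
- **Plaque on the jig:** it lies flat, with its top at about 41.3 mm against 42 mm expected. It is centred within about 1 mm; the top view shows it about 1 mm to −x and the side view shows no offset, which is within the 2 mm calibration.
- **Jaw:** it moved 33 mm and then stopped, with the force rising to 17 N. From the camera measurements I had expected about 35 mm. The pictures show no gap at the jaw or the stop.
- **Everything else:** the gourds, phone, pencil, coaster and look-alikes look unmoved in the final pictures; I did not measure them. The arm partly hides the coaster, one gourd and the phone from above, but all of these show in the side view.

No check failed.

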